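Stack sealed sticks in the drying box

ROBOT

A 6-joint arm with a two-finger parallel gripper is mounted at the origin on the work surface. World frame = base frame: x ahead of the robot, y to its left, z up, the work surface at z = 0. Lengths are in m, angles in degrees, forces in N, time in s.
With the tool pointing down it reaches from about 0.35 to 0.875 m from the base axis. Payload 4.2 kg.
Tool frame: the origin (TCP) lies on the centre line of the jaws, within the pads' length; the fingertips stand 25 mm ahead of it and the grasp point (between the pads) lies 6 mm ahead of it; z points along the fingers, y is the line along which they close (so a half turn about z gives the same grasp; the last joint's range is limited). The gripper opens to 87 mm and grips with 3 to 60 N. Pads are 19 mm wide; open, the fingers measure 117 mm over their backs; the gripper's body (75 mm by 190 mm) begins 51 mm behind the grasp point.
Start: joints at [-54.454, 22.042, 0.453, 0, -68.411, -14.817], TCP at [0.221, -0.585, 0.248] pointing down, gripper open.
Joint ranges: [-179.83, 179.83], [-69.29, 118.12], [-61.27, 80.66], [-181.25, 117.63], [-171.15, -9.14], [-177.46, 177.46]. Speed limits (degrees/s): [159.86, 159.86, 180, 180, 180, 180].

INTERFACE

Orientations are given as a 3x3 rotation matrix whose columns are the frame's x, y, z axes.
In Python, from station import r gives the robot as it stands.
- The arm moves only by the tool move_arm, never from a script. Its argument "series" is a list of rows, each an object with "grip": the opening, from 0 (shut) to 1 (fully open); "xyz": the shift along the tool's x, y, z in mm, a list of three; "angular": the turn, a rotation vector about the tool's x, y, z in rad, a list of three. A call has 1 to 10 rows; each row is the pose to reach, as a shift and turn from the pose commanded when the call began, along the tool's axes at that moment; what a row does not reach only later rows make up. A row lasts 1/10 s, in which the tool goes at most 50 mm and 8.59 degrees, less where a joint would pass 70% of its speed; a pose out of reach is approached as far as the arm can. A call with a gripper value outside its range is refused whole. The fingers move at their own pace and stop on an object; the grip force is fixed at half the most. Time passes only in rows, so rows that repeat a pose let the fingers close. It gives the time, the measured TCP pose, the force, the opening and the grip force at its end, in the units of the state.
- r.sense(): the state, without advancing time (a new reading comes with each control period).
- r.capture(name): name is "scene" or "top" or "wrist"; returns a dict with "img" (420x560x3 uint8, red, green, blue), "camera_matrix" (3x3 intrinsics, pixels), "k1" (the pictures are not rectified: a ray, as slopes to the right and down, at radius r is drawn at 1 + k1 r^2 times it, then the intrinsics apply), "rvec" (rotation vector, rad) and "tvec" (3), from world to camera coordinates, as OpenCV has them; the wrist camera has in their place "hand_eye" (4x4, takes a point from camera to tool coordinates, whose origin is the TCP and whose axes are the flange's). Camera axes: x right, y down, z forward; pixel columns grow to the right and rows downward; lengths in m; the calibration is good to about 2 mm. A picture is of the moment at which its call begins: read the wrist's pose just before it. There is no depth.
- r.finish_job(): hands the job in; it is judged then, once.
The state is a dict: "time_s": time; "joints": joint angles; "joint_velocities": joint speeds; "effort": joint torques, N m; "tcp_pos": TCP position; "ee_rot": TCP orientation; "wrist_force": force on the tool from outside, world axes, zero at the start; "moment": the same for the moment, N m; "gripper_width": opening from 0.0 (shut) to 1.0 (fully open); "gripper_force": force on a finger pad.
Only numpy, scipy, OpenCV 4.12 (cv2) and the standard library are available. Lean on these libraries where they do the work, as an engineer would, in place of code of your own. Each camera call takes 0.05 s, during which the arm holds its last target. There are 200 camera calls.

TASK

Push the blade of the awl through the narrow slot in the front of the drying box to press the hidden catch, so that the tray springs out, and lay the awl back on the cork mat. On the open tray stack all the wooden sticks from the green mat crosswise so that air gets round them: two to a layer, about 64 mm apart centre to centre and centred on the tray pad's middle, the first pair parallel to the tray's front, each further layer at right angles to the one below, each layer filled before the next (an odd last stick lies alone on either side). Then push the tray fully home until the catch holds it, the stack still standing, and leave the mug, glue bottle and spool where they are.

Things in the scene. Friction and masses are not known exactly. Their poses are not given: they have to be found in the camera images.
- slot (a point): Centre of the mouth of the narrow upright slot (14 mm wide, 26 mm high, steel rim, 8 mm panel), 60 mm above the bench, in the front of the plywood drying box's latch bay. Axes: x straight into the box, normal to its front face, y left, z up. The front face is the plane x = 0; the latch bay spans y = -60 to +60 mm.
- bay (a point): Middle of the tray bay's open front, in the box's front face at bench height; axes as the slot's. 148 mm left (+y) of the slot. The fixed box is 93 mm high with its roof, 190 mm deep; bay inside y = -80 to +80, 8 mm side walls. The bay's clear roof, underside 89 mm up, begins 30 mm behind the front face.
- tab (a joint): Hidden steel catch tab, an upright plate 40 x 50 mm squarely behind the slot, its face 45 mm behind the front face. 0 at rest, grows as it is pushed straight in (m), at most 0.012, and springs back; 3 N at first, 7 N fully in. From about 0.007 it lets the tray go; 0.010 is sure.
- tray (a joint): Travel of the tray out of the box along the box's -x (m): 0 shut and held by the catch, 0.165 fully out. A soft spring (3 to 5 N) drives it out within about 1 s once the catch lets go, and it stays out. To shut it, push against that spring and its catch, up to 8 N in all, to the end stop at -0.005; the catch then holds it at about 0.
- tray_pad (a point): Middle of the stacking place, on top of the flat aluminium tray floor (12 mm above the bench), moving with the tray; axes as the slot's. Floor: x = -95 to +70 mm, y = -72 to +72 mm. 77 mm of headroom in the box. With the tray fully out this point is 70 mm before the front face.
- tray_front (a point): Middle of the outer face of the tray's wooden front panel, 27 mm above the bench, moving with the tray; axes as the slot's. Panel 150 mm wide, 12 mm thick, 4 to 50 mm above the bench. Push here to shut the tray; shut, this face stands 12 mm before the box's front face. It lies 107 mm before the tray pad's middle.
- stick0: Plain wooden stick, 110 mm long, 20 mm square, 30 g; origin at its centre, x along its length. All six are alike; 4 to 6 are present, lying flat on the green mat (3 mm thick), the absent ones give None.
- stick1: Plain wooden stick, 110 mm long, 20 mm square, 30 g; origin at its centre, x along its length. All six are alike; 4 to 6 are present, lying flat on the green mat (3 mm thick), the absent ones give None.
- stick2: Plain wooden stick, 110 mm long, 20 mm square, 30 g; origin at its centre, x along its length. All six are alike; 4 to 6 are present, lying flat on the green mat (3 mm thick), the absent ones give None.
- stick3: Plain wooden stick, 110 mm long, 20 mm square, 30 g; origin at its centre, x along its length. All six are alike; 4 to 6 are present, lying flat on the green mat (3 mm thick), the absent ones give None.
- stick4: Plain wooden stick, 110 mm long, 20 mm square, 30 g; origin at its centre, x along its length. All six are alike; 4 to 6 are present, lying flat on the green mat (3 mm thick), the absent ones give None.
- stick5: Plain wooden stick, 110 mm long, 20 mm square, 30 g; origin at its centre, x along its length. All six are alike; 4 to 6 are present, lying flat on the green mat (3 mm thick), the absent ones give None.
- awl: Blunt awl: dark wooden handle 100 mm long and 26 mm square, and a round steel blade 8 mm thick reaching 110 mm beyond it; 90 g. Origin at the centre of the handle, on its axis; x points along it to the blade. It balances about 25 mm ahead of the origin, still on the handle. It starts lying flat on the cork mat.
- awl_tip (a point): Tip of the awl's blade, 160 mm ahead of the awl's origin.
- awl_mid (a point): Middle of the whole awl, 55 mm ahead of its origin.
- cork: Fixed cork mat, 280 mm (x) by 150 mm (y), 4 mm thick, origin at the centre of its underside: the awl's place.
- cutmat: Fixed green cutting mat, 270 mm (x) by 300 mm (y), 3 mm thick, origin at the centre of its underside, where the sticks lie.
- mug: Blue mug, 80 mm wide, 100 mm high, origin at the centre of its underside: leave alone.
- glue: White glue bottle, 56 mm wide, 150 mm high, origin at the centre of its underside: leave alone.
- spool: Wooden spool, 72 mm wide, 44 mm high, origin at the centre of its underside: leave alone.
Mind the look-alikes: they are no part of the job. Leave any yellow look-alike of the stick2 alone. Several things have the shape of the awl; the one meant has the colours described above.

How it is judged (in metres and radians):
On the way, in this order (a step that is already met when the one before it is completed fails the run):
1. the awl's blade, through the slot, presses the hidden tab in (value of joint tab above 0.006 m and x of awl_tip in the frame of slot above 0.04 m and y of awl_tip in the frame of slot between -0.02 and 0.02 m and z of awl_tip in the frame of slot between -0.03 and 0.03 m).
2. all sticks are stacked crosswise on the open tray (value of joint tray above 0.13 m and ((z of stick0 in the frame of tray_pad between 0.003 and 0.018 m and y of stick0 in the frame of tray_pad between -0.018 and 0.018 m and (x of stick0 in the frame of tray_pad between 0.022 and 0.0415 m or x of stick0 in the frame of tray_pad between -0.0415 and -0.022 m) and angle between the x axis of stick0 and the y axis of tray_pad, either way round below 0.22 rad) or (z of stick0 in the frame of tray_pad between 0.023 and 0.038 m and x of stick0 in the frame of tray_pad between -0.018 and 0.018 m and (y of stick0 in the frame of tray_pad between 0.022 and 0.0415 m or y of stick0 in the frame of tray_pad between -0.0415 and -0.022 m) and angle between the x axis of stick0 and the x axis of tray_pad, either way round below 0.22 rad) or (z of stick0 in the frame of tray_pad between 0.043 and 0.058 m and y of stick0 in the frame of tray_pad between -0.018 and 0.018 m and (x of stick0 in the frame of tray_pad between 0.022 and 0.0415 m or x of stick0 in the frame of tray_pad between -0.0415 and -0.022 m) and angle between the x axis of stick0 and the y axis of tray_pad, either way round below 0.22 rad)) and ((z of stick1 in the frame of tray_pad between 0.003 and 0.018 m and y of stick1 in the frame of tray_pad between -0.018 and 0.018 m and (x of stick1 in the frame of tray_pad between 0.022 and 0.0415 m or x of stick1 in the frame of tray_pad between -0.0415 and -0.022 m) and angle between the x axis of stick1 and the y axis of tray_pad, either way round below 0.22 rad) or (z of stick1 in the frame of tray_pad between 0.023 and 0.038 m and x of stick1 in the frame of tray_pad between -0.018 and 0.018 m and (y of stick1 in the frame of tray_pad between 0.022 and 0.0415 m or y of stick1 in the frame of tray_pad between -0.0415 and -0.022 m) and angle between the x axis of stick1 and the x axis of tray_pad, either way round below 0.22 rad) or (z of stick1 in the frame of tray_pad between 0.043 and 0.058 m and y of stick1 in the frame of tray_pad between -0.018 and 0.018 m and (x of stick1 in the frame of tray_pad between 0.022 and 0.0415 m or x of stick1 in the frame of tray_pad between -0.0415 and -0.022 m) and angle between the x axis of stick1 and the y axis of tray_pad, either way round below 0.22 rad)) and ((z of stick2 in the frame of tray_pad between 0.003 and 0.018 m and y of stick2 in the frame of tray_pad between -0.018 and 0.018 m and (x of stick2 in the frame of tray_pad between 0.022 and 0.0415 m or x of stick2 in the frame of tray_pad between -0.0415 and -0.022 m) and angle between the x axis of stick2 and the y axis of tray_pad, either way round below 0.22 rad) or (z of stick2 in the frame of tray_pad between 0.023 and 0.038 m and x of stick2 in the frame of tray_pad between -0.018 and 0.018 m and (y of stick2 in the frame of tray_pad between 0.022 and 0.0415 m or y of stick2 in the frame of tray_pad between -0.0415 and -0.022 m) and angle between the x axis of stick2 and the x axis of tray_pad, either way round below 0.22 rad) or (z of stick2 in the frame of tray_pad between 0.043 and 0.058 m and y of stick2 in the frame of tray_pad between -0.018 and 0.018 m and (x of stick2 in the frame of tray_pad between 0.022 and 0.0415 m or x of stick2 in the frame of tray_pad between -0.0415 and -0.022 m) and angle between the x axis of stick2 and the y axis of tray_pad, either way round below 0.22 rad)) and ((z of stick3 in the frame of tray_pad between 0.003 and 0.018 m and y of stick3 in the frame of tray_pad between -0.018 and 0.018 m and (x of stick3 in the frame of tray_pad between 0.022 and 0.0415 m or x of stick3 in the frame of tray_pad between -0.0415 and -0.022 m) and angle between the x axis of stick3 and the y axis of tray_pad, either way round below 0.22 rad) or (z of stick3 in the frame of tray_pad between 0.023 and 0.038 m and x of stick3 in the frame of tray_pad between -0.018 and 0.018 m and (y of stick3 in the frame of tray_pad between 0.022 and 0.0415 m or y of stick3 in the frame of tray_pad between -0.0415 and -0.022 m) and angle between the x axis of stick3 and the x axis of tray_pad, either way round below 0.22 rad) or (z of stick3 in the frame of tray_pad between 0.043 and 0.058 m and y of stick3 in the frame of tray_pad between -0.018 and 0.018 m and (x of stick3 in the frame of tray_pad between 0.022 and 0.0415 m or x of stick3 in the frame of tray_pad between -0.0415 and -0.022 m) and angle between the x axis of stick3 and the y axis of tray_pad, either way round below 0.22 rad)) and ((z of stick4 in the frame of tray_pad between 0.003 and 0.018 m and y of stick4 in the frame of tray_pad between -0.018 and 0.018 m and (x of stick4 in the frame of tray_pad between 0.022 and 0.0415 m or x of stick4 in the frame of tray_pad between -0.0415 and -0.022 m) and angle between the x axis of stick4 and the y axis of tray_pad, either way round below 0.22 rad) or (z of stick4 in the frame of tray_pad between 0.023 and 0.038 m and x of stick4 in the frame of tray_pad between -0.018 and 0.018 m and (y of stick4 in the frame of tray_pad between 0.022 and 0.0415 m or y of stick4 in the frame of tray_pad between -0.0415 and -0.022 m) and angle between the x axis of stick4 and the x axis of tray_pad, either way round below 0.22 rad) or (z of stick4 in the frame of tray_pad between 0.043 and 0.058 m and y of stick4 in the frame of tray_pad between -0.018 and 0.018 m and (x of stick4 in the frame of tray_pad between 0.022 and 0.0415 m or x of stick4 in the frame of tray_pad between -0.0415 and -0.022 m) and angle between the x axis of stick4 and the y axis of tray_pad, either way round below 0.22 rad)) and ((z of stick5 in the frame of tray_pad between 0.003 and 0.018 m and y of stick5 in the frame of tray_pad between -0.018 and 0.018 m and (x of stick5 in the frame of tray_pad between 0.022 and 0.0415 m or x of stick5 in the frame of tray_pad between -0.0415 and -0.022 m) and angle between the x axis of stick5 and the y axis of tray_pad, either way round below 0.22 rad) or (z of stick5 in the frame of tray_pad between 0.023 and 0.038 m and x of stick5 in the frame of tray_pad between -0.018 and 0.018 m and (y of stick5 in the frame of tray_pad between 0.022 and 0.0415 m or y of stick5 in the frame of tray_pad between -0.0415 and -0.022 m) and angle between the x axis of stick5 and the x axis of tray_pad, either way round below 0.22 rad) or (z of stick5 in the frame of tray_pad between 0.043 and 0.058 m and y of stick5 in the frame of tray_pad between -0.018 and 0.018 m and (x of stick5 in the frame of tray_pad between 0.022 and 0.0415 m or x of stick5 in the frame of tray_pad between -0.0415 and -0.022 m) and angle between the x axis of stick5 and the y axis of tray_pad, either way round below 0.22 rad))), for 0.3 s.
At the end, for the whole second after the job is handed in: Tray shut and held (within 6 mm); every stick in the crosswise stack on it, first layer parallel to the front: 22 to 41.5 mm either side of the pad's middle, centred lengthwise within 18 mm, turned under 0.22 rad; awl's middle on the cork mat (within 100 by 70 mm of its centre); all at rest (value of joint tray below 0.006 m and ((z of stick0 in the frame of tray_pad between 0.003 and 0.018 m and y of stick0 in the frame of tray_pad between -0.018 and 0.018 m and (x of stick0 in the frame of tray_pad between 0.022 and 0.0415 m or x of stick0 in the frame of tray_pad between -0.0415 and -0.022 m) and angle between the x axis of stick0 and the y axis of tray_pad, either way round below 0.22 rad) or (z of stick0 in the frame of tray_pad between 0.023 and 0.038 m and x of stick0 in the frame of tray_pad between -0.018 and 0.018 m and (y of stick0 in the frame of tray_pad between 0.022 and 0.0415 m or y of stick0 in the frame of tray_pad between -0.0415 and -0.022 m) and angle between the x axis of stick0 and the x axis of tray_pad, either way round below 0.22 rad) or (z of stick0 in the frame of tray_pad between 0.043 and 0.058 m and y of stick0 in the frame of tray_pad between -0.018 and 0.018 m and (x of stick0 in the frame of tray_pad between 0.022 and 0.0415 m or x of stick0 in the frame of tray_pad between -0.0415 and -0.022 m) and angle between the x axis of stick0 and the y axis of tray_pad, either way round below 0.22 rad)) and ((z of stick1 in the frame of tray_pad between 0.003 and 0.018 m and y of stick1 in the frame of tray_pad between -0.018 and 0.018 m and (x of stick1 in the frame of tray_pad between 0.022 and 0.0415 m or x of stick1 in the frame of tray_pad between -0.0415 and -0.022 m) and angle between the x axis of stick1 and the y axis of tray_pad, either way round below 0.22 rad) or (z of stick1 in the frame of tray_pad between 0.023 and 0.038 m and x of stick1 in the frame of tray_pad between -0.018 and 0.018 m and (y of stick1 in the frame of tray_pad between 0.022 and 0.0415 m or y of stick1 in the frame of tray_pad between -0.0415 and -0.022 m) and angle between the x axis of stick1 and the x axis of tray_pad, either way round below 0.22 rad) or (z of stick1 in the frame of tray_pad between 0.043 and 0.058 m and y of stick1 in the frame of tray_pad between -0.018 and 0.018 m and (x of stick1 in the frame of tray_pad between 0.022 and 0.0415 m or x of stick1 in the frame of tray_pad between -0.0415 and -0.022 m) and angle between the x axis of stick1 and the y axis of tray_pad, either way round below 0.22 rad)) and ((z of stick2 in the frame of tray_pad between 0.003 and 0.018 m and y of stick2 in the frame of tray_pad between -0.018 and 0.018 m and (x of stick2 in the frame of tray_pad between 0.022 and 0.0415 m or x of stick2 in the frame of tray_pad between -0.0415 and -0.022 m) and angle between the x axis of stick2 and the y axis of tray_pad, either way round below 0.22 rad) or (z of stick2 in the frame of tray_pad between 0.023 and 0.038 m and x of stick2 in the frame of tray_pad between -0.018 and 0.018 m and (y of stick2 in the frame of tray_pad between 0.022 and 0.0415 m or y of stick2 in the frame of tray_pad between -0.0415 and -0.022 m) and angle between the x axis of stick2 and the x axis of tray_pad, either way round below 0.22 rad) or (z of stick2 in the frame of tray_pad between 0.043 and 0.058 m and y of stick2 in the frame of tray_pad between -0.018 and 0.018 m and (x of stick2 in the frame of tray_pad between 0.022 and 0.0415 m or x of stick2 in the frame of tray_pad between -0.0415 and -0.022 m) and angle between the x axis of stick2 and the y axis of tray_pad, either way round below 0.22 rad)) and ((z of stick3 in the frame of tray_pad between 0.003 and 0.018 m and y of stick3 in the frame of tray_pad between -0.018 and 0.018 m and (x of stick3 in the frame of tray_pad between 0.022 and 0.0415 m or x of stick3 in the frame of tray_pad between -0.0415 and -0.022 m) and angle between the x axis of stick3 and the y axis of tray_pad, either way round below 0.22 rad) or (z of stick3 in the frame of tray_pad between 0.023 and 0.038 m and x of stick3 in the frame of tray_pad between -0.018 and 0.018 m and (y of stick3 in the frame of tray_pad between 0.022 and 0.0415 m or y of stick3 in the frame of tray_pad between -0.0415 and -0.022 m) and angle between the x axis of stick3 and the x axis of tray_pad, either way round below 0.22 rad) or (z of stick3 in the frame of tray_pad between 0.043 and 0.058 m and y of stick3 in the frame of tray_pad between -0.018 and 0.018 m and (x of stick3 in the frame of tray_pad between 0.022 and 0.0415 m or x of stick3 in the frame of tray_pad between -0.0415 and -0.022 m) and angle between the x axis of stick3 and the y axis of tray_pad, either way round below 0.22 rad)) and ((z of stick4 in the frame of tray_pad between 0.003 and 0.018 m and y of stick4 in the frame of tray_pad between -0.018 and 0.018 m and (x of stick4 in the frame of tray_pad between 0.022 and 0.0415 m or x of stick4 in the frame of tray_pad between -0.0415 and -0.022 m) and angle between the x axis of stick4 and the y axis of tray_pad, either way round below 0.22 rad) or (z of stick4 in the frame of tray_pad between 0.023 and 0.038 m and x of stick4 in the frame of tray_pad between -0.018 and 0.018 m and (y of stick4 in the frame of tray_pad between 0.022 and 0.0415 m or y of stick4 in the frame of tray_pad between -0.0415 and -0.022 m) and angle between the x axis of stick4 and the x axis of tray_pad, either way round below 0.22 rad) or (z of stick4 in the frame of tray_pad between 0.043 and 0.058 m and y of stick4 in the frame of tray_pad between -0.018 and 0.018 m and (x of stick4 in the frame of tray_pad between 0.022 and 0.0415 m or x of stick4 in the frame of tray_pad between -0.0415 and -0.022 m) and angle between the x axis of stick4 and the y axis of tray_pad, either way round below 0.22 rad)) and ((z of stick5 in the frame of tray_pad between 0.003 and 0.018 m and y of stick5 in the frame of tray_pad between -0.018 and 0.018 m and (x of stick5 in the frame of tray_pad between 0.022 and 0.0415 m or x of stick5 in the frame of tray_pad between -0.0415 and -0.022 m) and angle between the x axis of stick5 and the y axis of tray_pad, either way round below 0.22 rad) or (z of stick5 in the frame of tray_pad between 0.023 and 0.038 m and x of stick5 in the frame of tray_pad between -0.018 and 0.018 m and (y of stick5 in the frame of tray_pad between 0.022 and 0.0415 m or y of stick5 in the frame of tray_pad between -0.0415 and -0.022 m) and angle between the x axis of stick5 and the x axis of tray_pad, either way round below 0.22 rad) or (z of stick5 in the frame of tray_pad between 0.043 and 0.058 m and y of stick5 in the frame of tray_pad between -0.018 and 0.018 m and (x of stick5 in the frame of tray_pad between 0.022 and 0.0415 m or x of stick5 in the frame of tray_pad between -0.0415 and -0.022 m) and angle between the x axis of stick5 and the y axis of tray_pad, either way round below 0.22 rad)) and x of awl_mid in the frame of cork between -0.1 and 0.1 m and y of awl_mid in the frame of cork between -0.07 and 0.07 m and z of awl_mid in the frame of cork below 0.035 m and linear speed of each of awl, stick0, stick1, stick2, stick3, stick4, stick5 below 0.02 m/s); the robot touches nothing.
It fails at once if the mug is knocked aside by more than 40 mm (distance of mug from where it was at the start of the episode above 0.04 m).
It fails at once if the glue is knocked aside by more than 40 mm (distance of glue from where it was at the start of the episode above 0.04 m).
It fails at once if the spool is knocked aside by more than 40 mm (distance of spool from where it was at the start of the episode above 0.04 m).
Of stick0, stick1, stick2, stick3, stick4, stick5 only 4 to 6 are there at a start; the rules pass over those that are not, and their reading is None.
At some moment in a run one of awl may be knocked a few centimetres aside while the robot is not near it.
Once in a run the grip may slacken for a moment while it holds something.
It also fails if it takes over 210 s, if anything falls off the work surface, if the arm or the gripper's body presses on something with over 40 N, if the wrist force passes 120 N, or if a joint passes its speed limit or range.

## Working session

There is one attempt and no reset: what is moved stays moved. The work goes in short steps, Python scripts to look and compute and a tool call to move; the robot and the scene stay as the last step left them, time stands still between calls to the robot, and variables do not carry over. Pictures are saved under pics/ and viewed, at most 14 in all, crops included, and the job is handed in when it is done.

Besides the shell and the picture viewer there is one more tool, called after "Emit:" in YAML: its name, and indented under it one key for each argument. move_arm: Moves the arm, as the interface text tells. Its arguments: {"type":"object","properties":{"series":{"type":"array"}},"required":["series"]}

```bash
ls; mkdir -p pics; cat > h.py <<'E'
import numpy as np, cv2
from station import r
def save(n,img): cv2.imwrite('pics/'+n+'.png',cv2.cvtColor(img,cv2.COLOR_RGB2BGR))
def cam(c,s=None):
    K=np.array(c['camera_matrix']);k1=c['k1']
    if 'hand_eye' in c:
        s=s or r.sense()
        T=np.eye(4);T[:3,:3]=s['ee_rot'];T[:3,3]=s['tcp_pos']
        W=T@np.array(c['hand_eye']);R=W[:3,:3];o=W[:3,3]
    else:
        Rc=cv2.Rodrigues(np.array(c['rvec'],float))[0];R=Rc.T;o=-Rc.T@np.array(c['tvec']).ravel()
    return K,k1,R,o
def ray(C,px):
    K,k1,R,o=C
    d=cv2.undistortPoints(np.array([[px]],float),K,np.array([k1,0,0,0,0.]))[0,0]
    return o,R@np.array([d[0],d[1],1])
def onz(C,px,z):
    o,d=ray(C,px);return o+d*(z-o[2])/d[2]
def proj(C,P):
    K,k1,R,o=C
    p=R.T@(np.array(P,float)-o);x=p[:2]/p[2];x=x*(1+k1*(x@x))
    return K[:2,:2]@x+K[:2,2]
E
python3 - <<'E'
from h import *
s=r.sense();print({k:np.round(v,3).tolist() for k,v in s.items()})
for n in('scene','top','wrist'):
    c=r.capture(n);save(n+'0',c['img']);np.save('pics/'+n+'0.npy',c,allow_pickle=True)
    C=cam(c,s);print(n,np.round(C[0],1).tolist(),C[1],C[2].round(3).tolist(),C[3].round(3))
E
```

```text
pics
{'time_s': 0.0, 'joints': [-54.455, 22.09, 0.379, -0.03, -68.413, -14.817], 'joint_velocities': [-0.019, -0.006, 0.022, 0.011, -0.029, -0.04], 'effort': [-0.0, -39.067, 18.741, 4.22, 0.011, -0.0], 'tcp_pos': [0.221, -0.584, 0.246], 'ee_rot': [[-0.935, -0.354, -0.001], [-0.354, 0.935, 0.002], [0.0, 0.002, -1.0]], 'wrist_force': [-0.04, -0.369, -0.375], 'moment': [0.012, -0.043, 0.015], 'gripper_force': 0.0, 'gripper_width': 1.005}
scene [[447.8, 0.0, 280.3], [0.0, 447.8, 213.1], [0.0, 0.0, 1.0]] -0.01005847488280053 [[-0.854, 0.358, -0.378], [0.52, 0.605, -0.603], [0.013, -0.712, -0.702]] [1.042 0.727 1.008]
top [[417.6, 0.0, 277.1], [0.0, 417.6, 209.4], [0.0, 0.0, 1.0]] -0.019084587848480255 [[-0.004, -0.983, 0.182], [-1.0, 0.003, -0.005], [0.004, -0.183, -0.983]] [ 0.287 -0.062  1.428]
wrist [[303.7, 0.0, 280.4], [0.0, 303.7, 212.1], [0.0, 0.0, 1.0]] -0.04266266067401033 [[-0.354, 0.899, 0.258], [0.935, 0.34, 0.101], [0.003, 0.277, -0.961]] [ 0.15  -0.611  0.383]
```

View pics/top0.png

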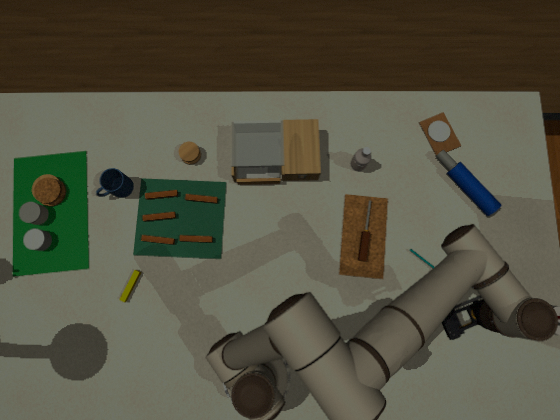

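View pics/scene0.png

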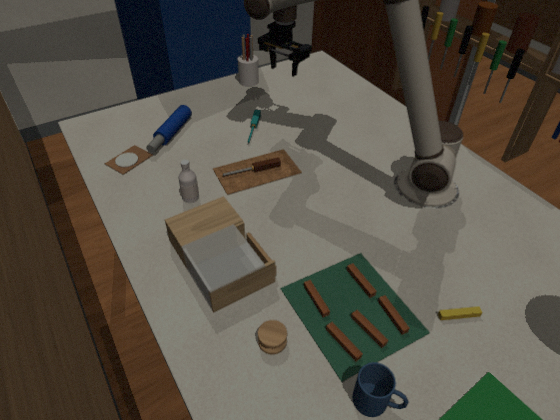

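The top view shows five brown sticks at (161,195), (201,198), (158,216), (157,239) and (196,239), with a yellow look-alike at (130,285). The candidates for the awl are:
- the brown-handled one on the cork at (365,230)
- a teal one at (425,260)
- a big blue one at (472,188)

The brown one on the cork matches the description. The box is at (276,152).

```bash
python3 - <<'E'
from h import *
c=np.load('pics/top0.npy',allow_pickle=True).item();C=cam(c);im=c['img']
hsv=cv2.cvtColor(im,cv2.COLOR_RGB2HSV)
for n,p in dict(cork=(364,236),handle=(364,246),mat=(180,250),stick=(161,195),stick2=(158,216)).items(): print(n,hsv[p[1],p[0]],im[p[1],p[0]])
a=cv2.resize(im[105:280,220:400],None,fx=4.2,fy=3.4,interpolation=cv2.INTER_CUBIC)
a=cv2.resize(im[105:195,220:400],None,fx=4.4,fy=4.4,interpolation=cv2.INTER_CUBIC)
b=cv2.resize(im[190:285,320:455],None,fx=2,fy=2,interpolation=cv2.INTER_CUBIC)
cs=np.load('pics/scene0.npy',allow_pickle=True).item()['img']
e=cv2.resize(cs[190:310,155:285],None,fx=1.6,fy=1.6,interpolation=cv2.INTER_CUBIC)
o=np.zeros((600,792,3),np.uint8);o[:396]=a[:396,:792];o[400:400+190,:270]=b;o[400:592,300:508]=e
save('crop0',np.clip(o*1.5,0,255).astype(np.uint8))
# rough positions
for n,p,z in [('awltip',(369,203),.02),('awlhandleend',(363,261),.02),('boxTR',(320,120),.093),('boxBR',(320,175),.093),('boxL',(233,125),.093),('boxBL',(233,183),.093)]: print(n,onz(C,p,z).round(3))
E
```

```text
cork [ 12 200  51] [51 27 11]
handle [ 13 217  53] [53 27  8]
mat [ 74 142  63] [28 63 44]
stick [ 13 188  87] [87 51 23]
stick2 [ 14 219  85] [85 47 12]
awltip [ 0.569 -0.386  0.02 ]
awlhandleend [ 0.371 -0.357  0.02 ]
boxTR [ 0.842 -0.216  0.093]
boxBR [ 0.65  -0.211  0.093]
boxL [0.825 0.079 0.093]
boxBL [0.623 0.076 0.093]
```

View pics/crop0.png

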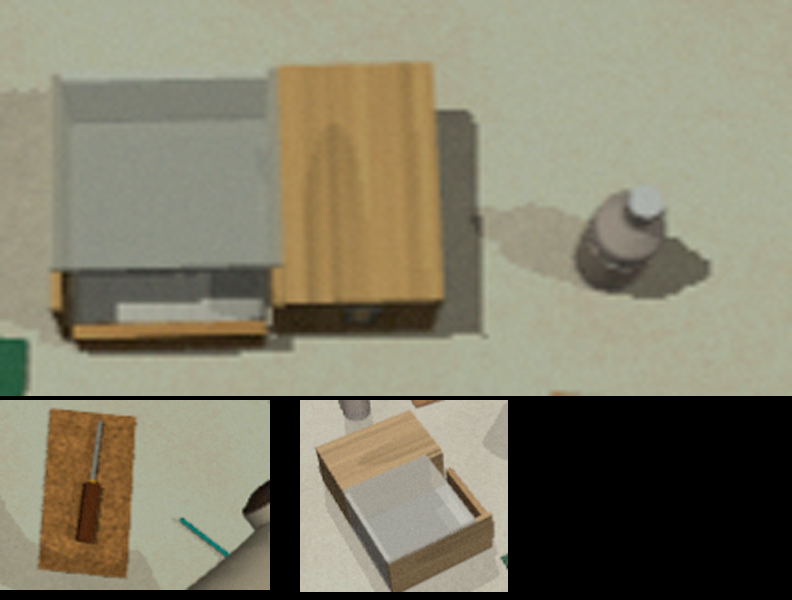

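The crop confirms the brown-handled awl on the cork. The box is nearly square to the world axes, and the slot is visible at crop (362,315). Next I move above the awl.

```bash
cat >> h.py <<'E'
from scipy.spatial.transform import Rotation as Ro
def Rdown(h):
    h=np.radians(h);return np.array([[np.cos(h),np.sin(h),0],[np.sin(h),-np.cos(h),0],[0,0,-1.]])
def goto(p,h):
    "world tcp target and heading of tool x (deg) -> tool shift mm, rotvec"
    s=r.sense();R=np.array(s['ee_rot']);d=R.T@(np.array(p)-s['tcp_pos'])*1000
    a=Ro.from_matrix(R.T@Rdown(h)).as_rotvec()
    print('xyz',d.round(1).tolist(),'ang',a.round(3).tolist(),'rows',max(np.linalg.norm(d)/50,np.degrees(np.linalg.norm(a))/8.59).round(1),'tcp',np.round(s['tcp_pos'],4),'t',s['time_s'])
E
python3 -c "
from h import *
goto([.445,-.368,.246],172)"
```

```text
xyz [-285.9, 122.9, 0.9] ang [0.002, -0.001, 0.501] rows 6.2 tcp [ 0.2211 -0.5842  0.2467] t 0.15
```

Emit:
move_arm:
  series:
    - {"grip": 1,"xyz": [-40,17,0],"angular": [0,0,0.07]}
    - {"grip": 1,"xyz": [-80,35,0],"angular": [0,0,0.14]}
    - {"grip": 1,"xyz": [-120,52,0],"angular": [0,0,0.21]}
    - {"grip": 1,"xyz": [-160,69,0],"angular": [0,0,0.28]}
    - {"grip": 1,"xyz": [-200,87,0],"angular": [0,0,0.35]}
    - {"grip": 1,"xyz": [-240,104,0],"angular": [0,0,0.42]}
    - {"grip": 1,"xyz": [-286,123,0],"angular": [0,0,0.5]}
    - {"grip": 1,"xyz": [-286,123,0],"angular": [0,0,0.5]}
    - {"grip": 1,"xyz": [-286,123,0],"angular": [0,0,0.5]}

```text
time_s: 1.05
tcp_pos: [0.4459, -0.3672, 0.2471]
ee_rot: [[-0.991, 0.135, -0.001], [0.135, 0.991, 0.0], [0.001, 0.0, -1.0]]
wrist_force: [-0.7, -0.7, -0.4]
gripper_width: 0.997
gripper_force: 0.0
```

```bash
python3 - <<'E'
from h import *
s=r.sense();c=r.capture('wrist');save('w1',c['img']);np.save('pics/w1.npy',dict(c=c,s=s),allow_pickle=True)
print(np.round(s['tcp_pos'],4),np.round(s['joints'],1))
C=cam(c,s);t=np.degrees(0)
for z in(.0,):print(proj(C,[.445,-.368,.017]))
E
```

```text
[ 0.4459 -0.3672  0.2471] [-23.4  17.5  -6.4  -0.  -66.2 -74.3]
[278.9511197 188.8408001]
```

View pics/w1.png

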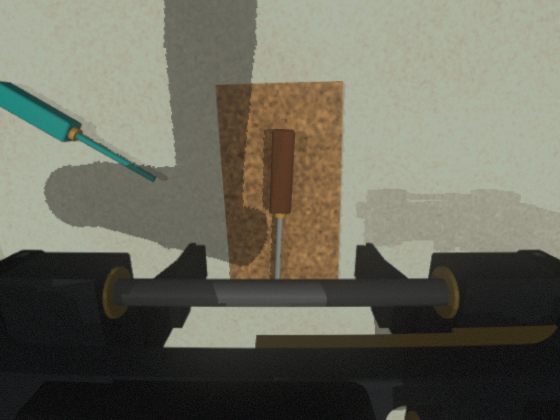

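The wrist view shows the brown awl: its handle runs from (283,130) to (281,214), with the blade below. I'll measure it with a mask.

```bash
python3 - <<'E'
from h import *
q=np.load('pics/w1.npy',allow_pickle=True).item();c,s=q['c'],q['s'];C=cam(c,s);im=c['img'].astype(int)
hsv=cv2.cvtColor(c['img'],cv2.COLOR_RGB2HSV);print(hsv[171,283],hsv[171,310],hsv[171,262],hsv[240,279])
m=((im[...,0]<90)&(im[...,0]>im[...,2]*1.8)&(hsv[...,1]>150)).astype(np.uint8);m[:,:255]=0;m[:,310:]=0;m[:120]=0;m[225:]=0
m=cv2.morphologyEx(m,cv2.MORPH_OPEN,np.ones((5,5)))
k=max(cv2.findContours(m,0,2)[0],key=cv2.contourArea);print(cv2.contourArea(k),cv2.boundingRect(k))
for (x,y) in [(283,130),(281,214)]: print(onz(C,(x,y),.03).round(4))
print('box',[onz(C,p,.03).round(4).tolist() for p in cv2.boxPoints(cv2.minAreaRect(k))])
for p in [(278.5,240),(277,272)]: print('blade',onz(C,p,.021).round(4))
# cork corners
for p in [(217,85),(342,82),(339,280),(231,280)]: print('cork',onz(C,p,.004).round(3))
E
```

```text
[ 11 140  91] [ 16 129 148] [ 16 136 143] [ 33  20 129]Traceback (most recent call last):
  File "<stdin>", line 6, in <module>
ValueError: max() iterable argument is empty
```

```bash
python3 - <<'E'
from h import *
q=np.load('pics/w1.npy',allow_pickle=True).item();c,s=q['c'],q['s'];C=cam(c,s);im=c['img'].astype(int)
hsv=cv2.cvtColor(c['img'],cv2.COLOR_RGB2HSV)
m=((im[...,0]<108)&(hsv[...,0]<14)&(hsv[...,1]>115)).astype(np.uint8);m[:,:255]=0;m[:,310:]=0;m[:120]=0;m[225:]=0
m=cv2.morphologyEx(m,cv2.MORPH_OPEN,np.ones((5,5)))
k=max(cv2.findContours(m,0,2)[0],key=cv2.contourArea);print(cv2.contourArea(k),cv2.boundingRect(k))
for (x,y) in [(283,130),(281,214)]: print(onz(C,(x,y),.03).round(4))
print('box',[onz(C,p,.03).round(4).tolist() for p in cv2.boxPoints(cv2.minAreaRect(k))])
for p in [(278.5,240),(277,272)]: print('blade',onz(C,p,.021).round(4))
for p in [(217,85),(342,82),(339,280),(231,280)]: print('cork',onz(C,p,.004).round(3))
E
```

```text
1524.0 (270, 130, 24, 83)
[ 0.3759 -0.3539  0.03  ]
[ 0.4735 -0.3693  0.03  ]
box [[0.4689, -0.3825, 0.03], [0.374, -0.3659, 0.03], [0.3779, -0.3423, 0.03], [0.4731, -0.3573, 0.03]]
blade [ 0.5101 -0.3775  0.021 ]
blade [ 0.5546 -0.3856  0.021 ]
cork [ 0.315 -0.424  0.004]
cork [ 0.331 -0.278  0.004]
cork [ 0.587 -0.303  0.004]
cork [ 0.567 -0.452  0.004]
```

```bash
python3 -c "
from h import *
goto([.443,-.3655,.033],170)"
```

```text
xyz [2.2, 2.0, 214.2] ang [0.0, -0.001, 0.037] rows 4.3 tcp [ 0.4451 -0.3679  0.2472] t 1.1
```

Emit:
move_arm:
  series:
    - {"grip": 1,"xyz": [2,2,40],"angular": [0,0,0.037]}
    - {"grip": 1,"xyz": [2,2,80],"angular": [0,0,0.037]}
    - {"grip": 1,"xyz": [2,2,120],"angular": [0,0,0.037]}
    - {"grip": 1,"xyz": [2,2,150],"angular": [0,0,0.037]}
    - {"grip": 1,"xyz": [2,2,175],"angular": [0,0,0.037]}
    - {"grip": 1,"xyz": [2,2,195],"angular": [0,0,0.037]}
    - {"grip": 1,"xyz": [2,2,208],"angular": [0,0,0.037]}
    - {"grip": 1,"xyz": [2,2,214],"angular": [0,0,0.037]}
    - {"grip": 1,"xyz": [2,2,214],"angular": [0,0,0.037]}

```text
time_s: 2.0
tcp_pos: [0.4429, -0.3665, 0.0332]
ee_rot: [[-0.985, 0.175, -0.001], [0.175, 0.985, 0.0], [0.001, 0.0, -1.0]]
wrist_force: [-1.0, -0.1, -0.2]
gripper_width: 1.001
gripper_force: 0.0
```

Emit:
move_arm:
  series:
    - {"grip": 0,"xyz": [0,0,0],"angular": [0,0,0]}
    - {"grip": 0,"xyz": [0,0,0],"angular": [0,0,0]}
    - {"grip": 0,"xyz": [0,0,0],"angular": [0,0,0]}
    - {"grip": 0,"xyz": [0,0,0],"angular": [0,0,0]}
    - {"grip": 0,"xyz": [0,0,0],"angular": [0,0,0]}
    - {"grip": 0,"xyz": [0,0,0],"angular": [0,0,0]}
    - {"grip": 0,"xyz": [0,0,0],"angular": [0,0,0]}
    - {"grip": 0,"xyz": [0,0,0],"angular": [0,0,0]}

```text
time_s: 2.8
tcp_pos: [0.4435, -0.366, 0.0335]
ee_rot: [[-0.985, 0.174, -0.0], [0.174, 0.985, 0.0], [0.0, 0.0, -1.0]]
wrist_force: [0.2, -0.3, -0.2]
gripper_width: 0.354
gripper_force: 0.0
```

Emit:
move_arm:
  series:
    - {"grip": 0,"xyz": [0,0,0],"angular": [0,0,0]}
    - {"grip": 0,"xyz": [0,0,0],"angular": [0,0,0]}
    - {"grip": 0,"xyz": [0,0,0],"angular": [0,0,0]}
    - {"grip": 0,"xyz": [0,0,-20],"angular": [0,0,0]}
    - {"grip": 0,"xyz": [0,0,-50],"angular": [0,0,0]}
    - {"grip": 0,"xyz": [0,0,-90],"angular": [0,0,0]}
    - {"grip": 0,"xyz": [0,0,-120],"angular": [0,0,0]}
    - {"grip": 0,"xyz": [0,0,-130],"angular": [0,0,0]}

```text
time_s: 3.6
tcp_pos: [0.4449, -0.3668, 0.1671]
ee_rot: [[-0.985, 0.174, 0.006], [0.174, 0.985, -0.003], [-0.006, -0.002, -1.0]]
wrist_force: [-0.7, -0.1, -1.1]
gripper_width: 0.295
gripper_force: 30.0
```

```bash
python3 -c "
from h import *
print(r.sense()['gripper_force'],r.sense()['gripper_width'])
goto([.46,-.15,.17],182)"
```

```text
29.999982719309628 0.2949143984542531
xyz [22.8, 216.1, -3.5] ang [-0.003, 0.006, -0.21] rows 4.3 tcp [ 0.4449 -0.3668  0.1671] t 3.6
```

Gripped. In this orientation the gripper hides the view ahead of the camera. I'll set the awl back down and regrasp it turned half round, so the wrist camera can see both the blade and the slot.

Emit:
move_arm:
  series:
    - {"grip": 0,"xyz": [0,0,40],"angular": [0,0,0]}
    - {"grip": 0,"xyz": [0,0,80],"angular": [0,0,0]}
    - {"grip": 0,"xyz": [0,0,110],"angular": [0,0,0]}
    - {"grip": 0,"xyz": [0,0,125],"angular": [0,0,0]}
    - {"grip": 0,"xyz": [0,0,130],"angular": [0,0,0]}
    - {"grip": 0,"xyz": [0,0,130],"angular": [0,0,0]}
    - {"grip": 1,"xyz": [0,0,130],"angular": [0,0,0]}
    - {"grip": 1,"xyz": [0,0,130],"angular": [0,0,0]}
    - {"grip": 1,"xyz": [0,0,130],"angular": [0,0,0]}
    - {"grip": 1,"xyz": [0,0,130],"angular": [0,0,0]}

```text
time_s: 4.6
tcp_pos: [0.4435, -0.366, 0.0334]
ee_rot: [[-0.985, 0.174, 0.0], [0.174, 0.985, 0.0], [-0.0, 0.0, -1.0]]
wrist_force: [-1.0, 0.3, -0.3]
gripper_width: 0.577
gripper_force: 0.0
```

Emit:
move_arm:
  series:
    - {"grip": 1,"xyz": [0,0,0],"angular": [0,0,0]}
    - {"grip": 1,"xyz": [0,0,-40],"angular": [0,0,0]}
    - {"grip": 1,"xyz": [0,0,-80],"angular": [0,0,-0.14]}
    - {"grip": 1,"xyz": [0,0,-80],"angular": [0,0,-0.28]}
    - {"grip": 1,"xyz": [0,0,-80],"angular": [0,0,-0.42]}
    - {"grip": 1,"xyz": [0,0,-80],"angular": [0,0,-0.56]}
    - {"grip": 1,"xyz": [0,0,-80],"angular": [0,0,-0.7]}
    - {"grip": 1,"xyz": [0,0,-80],"angular": [0,0,-0.84]}
    - {"grip": 1,"xyz": [0,0,-80],"angular": [0,0,-0.98]}
    - {"grip": 1,"xyz": [0,0,-80],"angular": [0,0,-1.12]}

```text
time_s: 5.6
tcp_pos: [0.4434, -0.366, 0.1135]
ee_rot: [[-0.581, -0.814, 0.0], [-0.814, 0.581, 0.0], [-0.0, -0.0, -1.0]]
wrist_force: [-0.1, 0.8, -0.5]
gripper_width: 1.002
gripper_force: 0.0
```

```bash
python3 -c "
from h import *
print(np.round(r.sense()['joints'],1));goto([.443,-.3655,.12],-10)"
```

```text
[-23.4  24.7 -16.7  -0.  -48.6 -12.1]
xyz [-0.1, 0.6, -6.5] ang [-0.0, 0.0, -2.017] rows 13.5 tcp [ 0.4434 -0.366   0.1135] t 5.6
```

Emit:
move_arm:
  series:
    - {"grip": 1,"xyz": [0,0,0],"angular": [0,0,-0.14]}
    - {"grip": 1,"xyz": [0,0,0],"angular": [0,0,-0.28]}
    - {"grip": 1,"xyz": [0,0,0],"angular": [0,0,-0.42]}
    - {"grip": 1,"xyz": [0,0,0],"angular": [0,0,-0.56]}
    - {"grip": 1,"xyz": [0,0,0],"angular": [0,0,-0.7]}
    - {"grip": 1,"xyz": [0,0,0],"angular": [0,0,-0.84]}
    - {"grip": 1,"xyz": [0,0,0],"angular": [0,0,-0.98]}
    - {"grip": 1,"xyz": [0,0,0],"angular": [0,0,-1.12]}
    - {"grip": 1,"xyz": [0,0,0],"angular": [0,0,-1.26]}
    - {"grip": 1,"xyz": [0,0,0],"angular": [0,0,-1.4]}

```text
time_s: 6.6
tcp_pos: [0.4434, -0.366, 0.1135]
ee_rot: [[0.703, -0.711, 0.0], [-0.711, -0.703, 0.0], [0.0, -0.0, -1.0]]
wrist_force: [0.2, -0.3, -0.1]
gripper_width: 0.998
gripper_force: 0.0
```

Emit:
move_arm:
  series:
    - {"grip": 1,"xyz": [0,0,-40],"angular": [0,0,-0.14]}
    - {"grip": 1,"xyz": [0,0,-80],"angular": [0,0,-0.28]}
    - {"grip": 1,"xyz": [0,0,-100],"angular": [0,0,-0.42]}
    - {"grip": 1,"xyz": [0,0,-100],"angular": [0,0,-0.56]}
    - {"grip": 1,"xyz": [0,0,-100],"angular": [0,0,-0.617]}
    - {"grip": 1,"xyz": [0,0,-100],"angular": [0,0,-0.617]}
    - {"grip": 1,"xyz": [0,0,-100],"angular": [0,0,-0.617]}

```text
time_s: 7.3
tcp_pos: [0.4434, -0.3659, 0.2134]
ee_rot: [[0.984, -0.18, -0.0], [-0.18, -0.984, 0.0], [-0.0, -0.0, -1.0]]
wrist_force: [0.4, -0.1, -0.2]
gripper_width: 1.002
gripper_force: 0.0
```

```bash
python3 - <<'E'
from h import *
s=r.sense();c=r.capture('wrist');save('w2',c['img']);np.save('pics/w2.npy',dict(c=c,s=s),allow_pickle=True)
print(np.round(s['tcp_pos'],4),np.round(s['joints'],1))
E
```

```text
[ 0.4434 -0.3659  0.2134] [-23.4  18.7  -9.7   0.  -61.6 103. ]
```

View pics/w2.png

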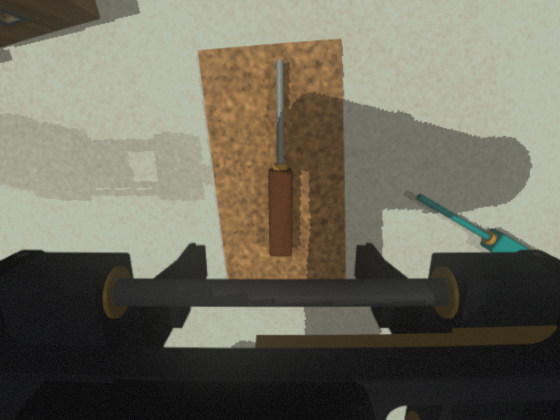

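The view is clear now: the awl handle runs from (280,170) to (280,256), the tip is at (280,60), and the slot is at the upper left corner. I'll descend and grip.

```bash
python3 - <<'E'
from h import *
q=np.load('pics/w2.npy',allow_pickle=True).item();c,s=q['c'],q['s'];C=cam(c,s)
for p in [(280,170),(280,256)]: print(onz(C,p,.03).round(4))
print(onz(C,(280.5,60),.021).round(4))
for p in [(200,51),(341,40)]: print('cork',onz(C,p,.004).round(3))
goto([.443,-.3655,.033],-10)
E
```

```text
[ 0.4724 -0.3702  0.03  ]
[ 0.3753 -0.3524  0.03  ]
[ 0.5792 -0.3902  0.021 ]
cork [ 0.607 -0.31   0.004]
cork [ 0.59  -0.456  0.004]
xyz [-0.4, -0.3, 180.4] ang [-0.0, 0.0, -0.006] rows 3.6 tcp [ 0.4434 -0.3659  0.2134] t 7.35
```

Emit:
move_arm:
  series:
    - {"grip": 1,"xyz": [0,0,40],"angular": [0,0,0]}
    - {"grip": 1,"xyz": [0,0,80],"angular": [0,0,0]}
    - {"grip": 1,"xyz": [0,0,120],"angular": [0,0,0]}
    - {"grip": 1,"xyz": [0,0,150],"angular": [0,0,0]}
    - {"grip": 1,"xyz": [0,0,170],"angular": [0,0,0]}
    - {"grip": 1,"xyz": [0,0,180],"angular": [0,0,0]}
    - {"grip": 0,"xyz": [0,0,180],"angular": [0,0,0]}
    - {"grip": 0,"xyz": [0,0,180],"angular": [0,0,0]}
    - {"grip": 0,"xyz": [0,0,180],"angular": [0,0,0]}
    - {"grip": 0,"xyz": [0,0,180],"angular": [0,0,0]}

```text
time_s: 8.35
tcp_pos: [0.4442, -0.3663, 0.0349]
ee_rot: [[0.984, -0.179, 0.002], [-0.179, -0.984, -0.001], [0.003, 0.001, -1.0]]
wrist_force: [0.2, 0.7, 0.5]
gripper_width: 0.717
gripper_force: 0.0
```

Emit:
move_arm:
  series:
    - {"grip": 0,"xyz": [0,0,0],"angular": [0,0,0]}
    - {"grip": 0,"xyz": [0,0,0],"angular": [0,0,0]}
    - {"grip": 0,"xyz": [0,0,0],"angular": [0,0,0]}
    - {"grip": 0,"xyz": [0,0,0],"angular": [0,0,0]}
    - {"grip": 0,"xyz": [0,0,0],"angular": [0,0,0]}
    - {"grip": 0,"xyz": [0,0,0],"angular": [0,0,0]}
    - {"grip": 0,"xyz": [0,0,0],"angular": [0,0,0]}
    - {"grip": 0,"xyz": [0,0,0],"angular": [0,0,0]}
    - {"grip": 0,"xyz": [0,0,-30],"angular": [0,0,0]}
    - {"grip": 0,"xyz": [0,0,-60],"angular": [0,0,0]}

```text
time_s: 9.35
tcp_pos: [0.4426, -0.3656, 0.093]
ee_rot: [[0.984, -0.179, -0.003], [-0.179, -0.984, 0.002], [-0.003, -0.001, -1.0]]
wrist_force: [0.7, 0.1, -0.5]
gripper_width: 0.295
gripper_force: 30.0
```

```bash
python3 -c "
from h import *
print(r.sense()['gripper_force']);goto([.44,-.15,.15],2)"
```

```text
29.99989934731275
xyz [-41.3, -211.7, -56.7] ang [-0.001, 0.003, -0.215] rows 4.5 tcp [ 0.4426 -0.3656  0.093 ] t 9.35
```

Emit:
move_arm:
  series:
    - {"grip": 0,"xyz": [-8,-42,-30],"angular": [0,0,-0.04]}
    - {"grip": 0,"xyz": [-16,-84,-57],"angular": [0,0,-0.08]}
    - {"grip": 0,"xyz": [-24,-126,-57],"angular": [0,0,-0.12]}
    - {"grip": 0,"xyz": [-32,-168,-57],"angular": [0,0,-0.17]}
    - {"grip": 0,"xyz": [-38,-200,-57],"angular": [0,0,-0.2]}
    - {"grip": 0,"xyz": [-41,-212,-57],"angular": [0,0,-0.215]}
    - {"grip": 0,"xyz": [-41,-212,-57],"angular": [0,0,-0.215]}
    - {"grip": 0,"xyz": [-41,-212,-57],"angular": [0,0,-0.215]}
    - {"grip": 0,"xyz": [-41,-212,-57],"angular": [0,0,-0.215]}

```text
time_s: 10.25
tcp_pos: [0.4411, -0.1509, 0.1503]
ee_rot: [[0.999, 0.034, -0.0], [0.034, -0.999, -0.0], [-0.0, 0.0, -1.0]]
wrist_force: [-0.0, -0.8, -1.0]
gripper_width: 0.296
gripper_force: 30.0
```

```bash
python3 - <<'E'
from h import *
s=r.sense();c=r.capture('wrist');save('w3',c['img']);np.save('pics/w3.npy',dict(c=c,s=s),allow_pickle=True)
print(np.round(s['tcp_pos'],4),np.round(s['joints'],1),s['gripper_force'])
E
```

```text
[ 0.4411 -0.1509  0.1503] [  1.2  12.6 -29.1   0.  -48.4  90.8] 29.99975466169417
```

View pics/w3.png

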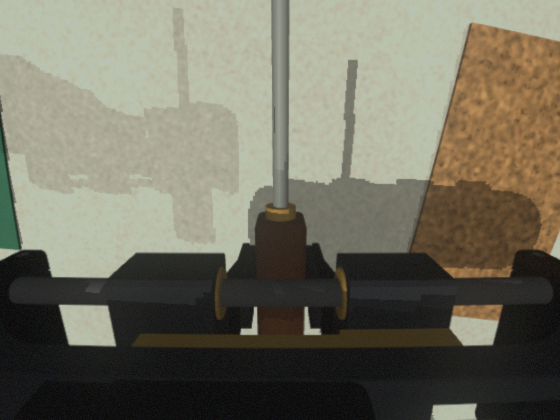

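The blade leaves the top of the picture at column 280 and the slot is out of view. I'll tilt the tool up to look at it.

Emit:
move_arm:
  series:
    - {"grip": 0,"xyz": [0,0,-10],"angular": [0,0.12,0]}
    - {"grip": 0,"xyz": [0,0,-20],"angular": [0,0.24,0]}
    - {"grip": 0,"xyz": [0,0,-20],"angular": [0,0.36,0]}
    - {"grip": 0,"xyz": [0,0,-20],"angular": [0,0.48,0]}
    - {"grip": 0,"xyz": [0,0,-20],"angular": [0,0.48,0]}
    - {"grip": 0,"xyz": [0,0,-20],"angular": [0,0.48,0]}
    - {"grip": 0,"xyz": [0,0,-20],"angular": [0,0.48,0]}

```text
time_s: 11.0
tcp_pos: [0.4426, -0.1505, 0.1713]
ee_rot: [[0.886, 0.035, 0.462], [0.031, -0.999, 0.016], [0.462, 0.001, -0.887]]
wrist_force: [0.4, 0.6, 0.0]
gripper_width: 0.298
gripper_force: 30.0
```

```bash
python3 - <<'E'
from h import *
s=r.sense();c=r.capture('wrist');save('w4',c['img']);np.save('pics/w4.npy',dict(c=c,s=s),allow_pickle=True)
print(np.round(s['tcp_pos'],4),np.round(s['joints'],1),s['gripper_force'])
C=cam(c,s);R=np.array(s['ee_rot'])
for d in (60,80,100,140): print(proj(C,s['tcp_pos']+R@[d/1000,0,.016]).round(1))
print(proj(C,[.648,-.15,.06]))
E
```

```text
[ 0.4426 -0.1505  0.1713] [  0.9   1.8 -43.7  -1.7 -17.   92.6] 29.99990531243384
[281.8 157.1]
[281.9 115.3]
[282.   70.8]
[282.1 -26.4]
[287.90200481  68.25352374]
```

View pics/w4.png

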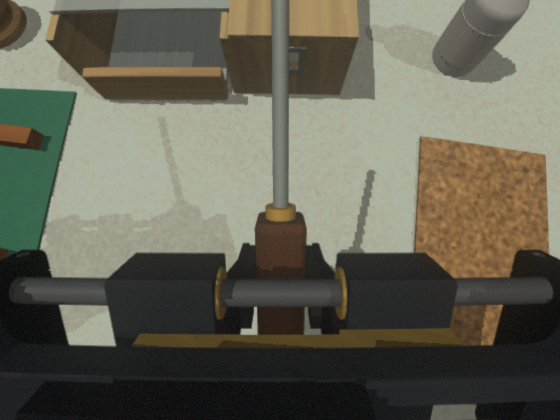

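The slot is visible at (297,59), just right of the blade. The bay's bottom edge runs from about (236,91) to (350,94). I'll measure it numerically.

```bash
python3 - <<'E'
from h import *
q=np.load('pics/w4.npy',allow_pickle=True).item();c,s=q['c'],q['s'];C=cam(c,s);im=c['img'];hsv=cv2.cvtColor(im,cv2.COLOR_RGB2HSV)
m=(hsv[...,1]<70).astype(np.uint8)
print('sat');print(hsv[40:80:2,270:316,1].tolist().__str__().replace('], [','\n')) if 0 else None
for y in range(44,78,2): print(y,' '.join('%3d'%v for v in hsv[y,284:312,1]),'|',' '.join('%3d'%v for v in hsv[y,284:312:3,2]))
# bottom edge: brightness jump per column
g=im.astype(int).sum(2)
for x in (236,250,262,300,315,330,342,346,350,354,358): 
    col=hsv[75:110,x,1].astype(int); k=np.argmin(np.diff(col[:]));print(x,75+k,onz(C,(x,75.5+k),0).round(4))
for y in (60,75,85): 
    row=hsv[y,330:380,1].astype(int);print('R edge',y,330+np.argmin(np.diff(row)))
E
```

```text
sat
44  26  20  20  25  35  70  86  86  86  94  89  97  93  92  86  86  91  85  92  82  88  90  78  90  86  78  86  89 | 109  81  68  73  74  71  64  65  65  69
46  25  21  22  24  26  35  39  45  46  45  61  74  69  70  71  68  68  61  64  68  66  74  80  88  86  94  86  96 | 110  84  84  80  70  71  68  69  65  64
48  21  21  28  25  24  17  23  26  20  23  17  23  28  25  25  25  22  26  22  24  21  31  43  78  81  88  86  94 | 107  83  78  76  72  70  82  83  66  65
50  21  21  25  22  22  25  26  26  35  31  22  30  35  26  29  36  19  37  31  18  38  53  72  89  90  85  95  71 | 107  82  58  58  58  56  58  58  62  65
52  21  23  22  22  22  32  28  28  35  30  29  28  34  25  27  31  22  31  27  22  39  45  72  80  90  84  85  81 | 107  82  74  77  74  58  56  62  65  69
54  24  23  20  27  27  32  30  36  32  32  32  34  29  35  36  49  38  31  26  27  30  57  90  86  82  86  91  89 | 107  84  85  88  88  63  58  58  65  66
56  19  23  20  19  24  35  31  33  29  32  32  33  32  35  38  40  31  26  29  27  38  62  82  89  86  91  94  89 | 106  81  83  88  87  58  61  62  65  
[... 1277 characters left out ...]
  29  64  76  80  76  80  81  66  85  80  77  72  66  71  90  80  78  81  80  86  81  88  73  78 | 107  80  64  67  66  60  62  66  69  65
76  21  21  22  19  25  64  76  84  86  81  74  81  83  77  78  84  71  80  72  80  89  72  81  81  78  88  80  84 | 107  82  70  69  68  64  64  67  65  67
236 92 [ 0.6575 -0.0885 -0.    ]
250 92 [ 0.6581 -0.1054  0.    ]
262 93 [ 0.6572 -0.12    0.    ]
300 93 [ 0.6588 -0.1657  0.    ]
315 93 [ 0.6595 -0.1838  0.    ]
330 93 [ 0.6603 -0.2018  0.    ]
342 87 [ 0.6691 -0.2164  0.    ]
346 75 [ 0.6859 -0.2216  0.    ]
350 87 [ 0.6695 -0.2262  0.    ]
354 87 [ 0.6697 -0.2311  0.    ]
358 95 [ 0.659  -0.2357  0.    ]
R edge 60 350
R edge 75 345
R edge 85 342
```

```bash
python3 - <<'E'
from h import *
q=np.load('pics/w4.npy',allow_pickle=True).item();c,s=q['c'],q['s'];C=cam(c,s)
cor=onz(C,(339.5,93.5),0);n=np.array([np.cos(np.radians(1.4)),np.sin(np.radians(1.4)),0]);print(cor)
for p in [(298.5,60.5),(304.5,60.5),(293,60.5),(293,48),(293,73.5)]:
    o,d=ray(C,p);P=o+d*(((cor-o)@n)/(d@n));print(p,P.round(4))
print(cor+.06*np.array([-n[1],n[0],0]))
# blade lateral: predicted cols vs measured edges
im=c['img'];hsv=cv2.cvtColor(im,cv2.COLOR_RGB2HSV)
for y in (110,130,150,180):
    g=cv2.GaussianBlur(im[y:y+1,255:310].astype(np.float32).sum(2),(3,1),0)[0]; dd=np.abs(np.diff(g));l=np.argmax(dd[:27]);rr=27+np.argmax(dd[27:]);print(y,255.5+l,255.5+rr,np.mean([l,rr])+255.5)
E
```

```text
[ 0.66075237 -0.21332329  0.        ]
(298.5, 60.5) [ 0.6595 -0.1606  0.0574]
(304.5, 60.5) [ 0.6596 -0.1667  0.0576]
(293, 60.5) [ 0.6593 -0.1549  0.0573]
(293, 48) [ 0.6593 -0.1542  0.0752]
(293, 73.5) [ 0.6593 -0.1558  0.0365]
[ 0.65928644 -0.1533412   0.        ]
110 271.5 288.5 280.0
130 271.5 288.5 280.0
150 272.5 288.5 280.5
180 272.5 288.5 280.5
```

```bash
python3 -c "
from h import *
goto([.494,-.1587,.076],1.4)"
```

```text
xyz [1.3, 10.2, 108.0] ang [-0.002, -0.48, 0.011] rows 3.2 tcp [ 0.4426 -0.1503  0.1712] t 11.05
```

Emit:
move_arm:
  series:
    - {"grip": 0,"xyz": [0,3,0],"angular": [0,-0.12,0]}
    - {"grip": 0,"xyz": [0,6,0],"angular": [0,-0.24,0]}
    - {"grip": 0,"xyz": [0,10,10],"angular": [0,-0.36,0.005]}
    - {"grip": 0,"xyz": [0,10,30],"angular": [0,-0.48,0.011]}
    - {"grip": 0,"xyz": [1,10,60],"angular": [0,-0.48,0.011]}
    - {"grip": 0,"xyz": [1,10,90],"angular": [0,-0.48,0.011]}
    - {"grip": 0,"xyz": [1,10,108],"angular": [0,-0.48,0.011]}
    - {"grip": 0,"xyz": [1,10,108],"angular": [0,-0.48,0.011]}
    - {"grip": 0,"xyz": [1,10,108],"angular": [0,-0.48,0.011]}

```text
time_s: 11.95
tcp_pos: [0.4928, -0.1583, 0.0751]
ee_rot: [[1.0, 0.025, -0.001], [0.025, -1.0, 0.002], [-0.001, -0.002, -1.0]]
wrist_force: [-0.4, 0.8, -0.6]
gripper_width: 0.301
gripper_force: 30.0
```

```bash
python3 - <<'E'
from h import *
goto([.494,-.1587,.076],1.4)
c=r.capture('top');im=c['img'];C=cam(c)
save('t1',np.clip(cv2.resize(im[160:260,230:380],None,fx=5,fy=5,interpolation=cv2.INTER_CUBIC)*1.5,0,255).astype(np.uint8))
print(proj(C,[.6593,-.1535,.06]),proj(C,[.6343,-.1552,.06]))
E
```

```text
xyz [1.2, 0.4, -0.9] ang [-0.002, 0.001, 0.001] rows 0.0 tcp [ 0.4928 -0.1583  0.0751] t 11.95
[301.83098539 174.82179951] [302.44777874 181.99014269]
```

View pics/t1.png

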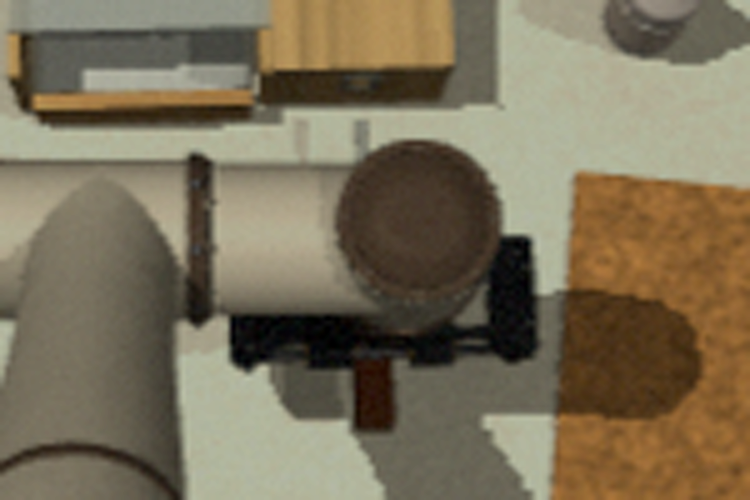

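The blade at crop (361,130) lines up with the slot at crop (359,82), within about 1 mm. I'll push in.

Emit:
move_arm:
  series:
    - {"grip": 0,"xyz": [10,0,0],"angular": [0,0,0]}
    - {"grip": 0,"xyz": [20,0,0],"angular": [0,0,0]}
    - {"grip": 0,"xyz": [28,0,0],"angular": [0,0,0]}
    - {"grip": 0,"xyz": [34,0,0],"angular": [0,0,0]}
    - {"grip": 0,"xyz": [40,0,0],"angular": [0,0,0]}
    - {"grip": 0,"xyz": [45,0,0],"angular": [0,0,0]}
    - {"grip": 0,"xyz": [50,0,0],"angular": [0,0,0]}
    - {"grip": 0,"xyz": [55,0,0],"angular": [0,0,0]}
    - {"grip": 0,"xyz": [60,0,0],"angular": [0,0,0]}
    - {"grip": 0,"xyz": [60,0,0],"angular": [0,0,0]}

```text
time_s: 13.0
tcp_pos: [0.5529, -0.1568, 0.0752]
ee_rot: [[1.0, 0.025, 0.0], [0.025, -1.0, 0.002], [0.001, -0.002, -1.0]]
wrist_force: [-0.3, -0.6, -0.2]
gripper_width: 0.292
gripper_force: 30.0
```

No contact force, so the blade is inside the slot. I'll press on.

Emit:
move_arm:
  series:
    - {"grip": 0,"xyz": [5,0,0],"angular": [0,0,0]}
    - {"grip": 0,"xyz": [10,0,0],"angular": [0,0,0]}
    - {"grip": 0,"xyz": [14,0,0],"angular": [0,0,0]}
    - {"grip": 0,"xyz": [17,0,0],"angular": [0,0,0]}
    - {"grip": 0,"xyz": [20,0,0],"angular": [0,0,0]}
    - {"grip": 0,"xyz": [23,0,0],"angular": [0,0,0]}
    - {"grip": 0,"xyz": [23,0,0],"angular": [0,0,0]}

```text
time_s: 13.7
tcp_pos: [0.5731, -0.1563, 0.0745]
ee_rot: [[1.0, 0.024, -0.005], [0.024, -1.0, 0.003], [-0.005, -0.003, -1.0]]
wrist_force: [-5.3, 0.4, 1.7]
gripper_width: 0.298
gripper_force: 30.0
```

Emit:
move_arm:
  series:
    - {"grip": 0,"xyz": [3,0,0],"angular": [0,0,0]}
    - {"grip": 0,"xyz": [5,0,0],"angular": [0,0,0]}
    - {"grip": 0,"xyz": [6,0,0],"angular": [0,0,0]}
    - {"grip": 0,"xyz": [6,0,0],"angular": [0,0,0]}
    - {"grip": 0,"xyz": [6,0,0],"angular": [0,0,0]}

```text
time_s: 14.2
tcp_pos: [0.577, -0.1562, 0.0739]
ee_rot: [[1.0, 0.023, -0.01], [0.023, -1.0, 0.003], [-0.01, -0.004, -1.0]]
wrist_force: [-8.9, 0.2, 1.0]
gripper_width: 0.295
gripper_force: 30.0
```

```bash
python3 - <<'E'
from h import *
c=r.capture('top');im=c['img'];save('t2',im)
c=r.capture('scene');save('s2',c['img'][150:330,120:320])
E
```

```text
(no output)
```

View pics/s2.png

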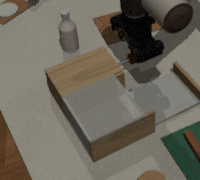

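The tray has sprung out. I'll withdraw the blade and take the awl back to the cork.

Emit:
move_arm:
  series:
    - {"grip": 0,"xyz": [-10,0,0],"angular": [0,0,0]}
    - {"grip": 0,"xyz": [-25,0,0],"angular": [0,0,0]}
    - {"grip": 0,"xyz": [-45,0,0],"angular": [0,0,0]}
    - {"grip": 0,"xyz": [-65,0,0],"angular": [0,0,0]}
    - {"grip": 0,"xyz": [-85,0,0],"angular": [0,0,0]}
    - {"grip": 0,"xyz": [-100,0,0],"angular": [0,0,0]}
    - {"grip": 0,"xyz": [-115,0,-15],"angular": [0,0,0]}
    - {"grip": 0,"xyz": [-125,0,-40],"angular": [0,0,0]}
    - {"grip": 0,"xyz": [-125,0,-40],"angular": [0,0,0]}
    - {"grip": 0,"xyz": [-125,0,-40],"angular": [0,0,0]}

```text
time_s: 15.3
tcp_pos: [0.4575, -0.1592, 0.1161]
ee_rot: [[1.0, 0.025, 0.004], [0.025, -1.0, 0.003], [0.004, -0.002, -1.0]]
wrist_force: [-0.4, -0.4, -1.2]
gripper_width: 0.295
gripper_force: 30.0
```

```bash
python3 -c "
from h import *
goto([.443,-.366,.1],-8)"
```

```text
xyz [-19.7, 206.4, 15.5] ang [-0.003, -0.004, 0.164] rows 4.2 tcp [ 0.4575 -0.1592  0.1161] t 15.3
```

Emit:
move_arm:
  series:
    - {"grip": 0,"xyz": [-4,40,0],"angular": [0,0,0.03]}
    - {"grip": 0,"xyz": [-8,80,0],"angular": [0,0,0.06]}
    - {"grip": 0,"xyz": [-12,120,0],"angular": [0,0,0.1]}
    - {"grip": 0,"xyz": [-16,160,0],"angular": [0,0,0.13]}
    - {"grip": 0,"xyz": [-20,190,10],"angular": [0,0,0.16]}
    - {"grip": 0,"xyz": [-20,206,30],"angular": [0,0,0.164]}
    - {"grip": 0,"xyz": [-20,206,60],"angular": [0,0,0.164]}
    - {"grip": 0,"xyz": [-20,206,74],"angular": [0,0,0.164]}
    - {"grip": 0,"xyz": [-20,206,81],"angular": [0,0,0.164]}
    - {"grip": 0,"xyz": [-20,206,81],"angular": [0,0,0.164]}

```text
time_s: 16.3
tcp_pos: [0.4413, -0.3655, 0.0333]
ee_rot: [[0.99, -0.138, -0.002], [-0.138, -0.99, 0.003], [-0.002, -0.003, -1.0]]
wrist_force: [-1.5, 0.8, 1.8]
gripper_width: 0.291
gripper_force: 30.0
```

Emit:
move_arm:
  series:
    - {"grip": 0,"xyz": [0,0,0],"angular": [0,0,0]}
    - {"grip": 1,"xyz": [0,0,0],"angular": [0,0,0]}
    - {"grip": 1,"xyz": [0,0,0],"angular": [0,0,0]}
    - {"grip": 1,"xyz": [0,0,0],"angular": [0,0,0]}
    - {"grip": 1,"xyz": [0,0,0],"angular": [0,0,0]}
    - {"grip": 1,"xyz": [0,0,-20],"angular": [0,0,0]}
    - {"grip": 1,"xyz": [0,0,-60],"angular": [0,0,0]}
    - {"grip": 1,"xyz": [0,0,-110],"angular": [0,0,0]}
    - {"grip": 1,"xyz": [0,0,-160],"angular": [0,0,0]}
    - {"grip": 1,"xyz": [0,0,-180],"angular": [0,0,0]}

```text
time_s: 17.3
tcp_pos: [0.4432, -0.3673, 0.2197]
ee_rot: [[0.99, -0.138, 0.009], [-0.138, -0.99, -0.003], [0.009, 0.002, -1.0]]
wrist_force: [0.1, 0.7, -0.5]
gripper_width: 0.97
gripper_force: 0.0
```

```bash
cat >> h.py <<'E'
def sticks(C,im,z,roi=None,amin=60):
    hsv=cv2.cvtColor(im,cv2.COLOR_RGB2HSV);m=((hsv[...,0]<18)&(hsv[...,1]>150)).astype(np.uint8)
    if roi is not None: m=m*roi
    out=[]
    for k in cv2.findContours(m,0,2)[0]:
        if cv2.contourArea(k)<amin: continue
        rc=cv2.minAreaRect(k);P=np.array([onz(C,p,z) for p in cv2.boxPoints(rc)])
        e=P[1]-P[0],P[2]-P[1];L=max(e,key=np.linalg.norm);W=min(e,key=np.linalg.norm)
        out.append((P.mean(0).round(4).tolist(),round(np.degrees(np.arctan2(L[1],L[0]))%180,1),np.linalg.norm(L).round(3),np.linalg.norm(W).round(3),np.round(rc[0]).tolist()))
    return out
E
python3 - <<'E'
from h import *
c=r.capture('top');C=cam(c);roi=np.zeros(c['img'].shape[:2],np.uint8);roi[180:262,130:228]=1
for o in sticks(C,c['img'],.023,roi): print(o)
goto([.43,.2,.3],0);print(np.round(r.sense()['joints'],1))
E
```

```text
([0.4489, 0.2068, 0.023], np.float64(87.7), np.float64(0.106), np.float64(0.019), [195.0, 238.0])
([0.446, 0.3353, 0.023], np.float64(83.3), np.float64(0.113), np.float64(0.019), [157.0, 239.0])
([0.5255, 0.3345, 0.023], np.float64(95.3), np.float64(0.11), np.float64(0.021), [159.0, 216.0])
([0.5882, 0.192, 0.023], np.float64(83.3), np.float64(0.111), np.float64(0.02), [201.0, 198.0])
([0.6021, 0.3308, 0.023], np.float64(95.7), np.float64(0.11), np.float64(0.021), [161.0, 194.0])
xyz [-91.0, -560.1, -81.3] ang [0.004, -0.011, -0.138] rows 11.5 tcp [ 0.4439 -0.3677  0.2214] t 17.35
[-23.6  18.2  -9.3  -0.  -61.9 105.6]
```

```bash
python3 - <<'E'
from h import *
goto([.588,.192,.13],-96.7)
E
```

```text
xyz [64.5, -574.5, 90.5] ang [-0.007, -0.012, 1.549] rows 11.7 tcp [ 0.4439 -0.3677  0.2214] t 17.35
```

Emit:
move_arm:
  series:
    - {"grip": 0.6,"xyz": [5,-46,0],"angular": [0,0,0.14]}
    - {"grip": 0.6,"xyz": [10,-92,0],"angular": [0,0,0.28]}
    - {"grip": 0.6,"xyz": [15,-138,0],"angular": [0,0,0.42]}
    - {"grip": 0.6,"xyz": [20,-184,0],"angular": [0,0,0.56]}
    - {"grip": 0.6,"xyz": [26,-230,0],"angular": [0,0,0.7]}
    - {"grip": 0.6,"xyz": [31,-276,0],"angular": [0,0,0.84]}
    - {"grip": 0.6,"xyz": [36,-322,0],"angular": [0,0,0.98]}
    - {"grip": 0.6,"xyz": [41,-368,0],"angular": [0,0,1.12]}
    - {"grip": 0.6,"xyz": [46,-414,0],"angular": [0,0,1.26]}
    - {"grip": 0.6,"xyz": [51,-460,0],"angular": [0,0,1.4]}

```text
time_s: 18.35
tcp_pos: [0.5536, 0.0761, 0.2146]
ee_rot: [[0.059, -0.998, -0.0], [-0.998, -0.059, 0.003], [-0.003, -0.0, -1.0]]
wrist_force: [1.2, 0.7, 0.3]
gripper_width: 0.598
gripper_force: 0.0
```

```bash
python3 - <<'E'
from h import *
goto([.588,.192,.031],-96.7)
s=r.sense();c=r.capture('wrist');save('w5',c['img']);np.save('pics/w5.npy',dict(c=c,s=s),allow_pickle=True)
C=cam(c,s);print(np.round(s['joints'],1))
a=np.radians(1.4);n=np.array([np.cos(a),np.sin(a),0]);y=np.array([-n[1],n[0],0])
print('pad',proj(C,[.5857,-.0077,.012]).round(0))
E
```

```text
xyz [-113.2, -41.2, 184.0] ang [0.0, 0.003, 0.176] rows 4.4 tcp [0.5536 0.0761 0.2146] t 18.35
[ 24.4  17.1 -11.8  -0.2 -61.  -20.9]
pad [255. 114.]
```

View pics/w5.png

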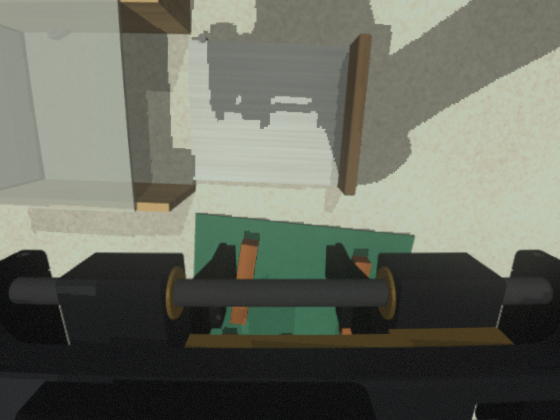

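The tray is open: its floor spans (190,40) to (331,186) and its front panel is at columns 350–365. I'll check the pad estimate against that.

```bash
python3 - <<'E'
from h import *
q=np.load('pics/w5.npy',allow_pickle=True).item();c,s=q['c'],q['s'];C=cam(c,s)
a=np.radians(1.4);B=np.array([[np.cos(a),-np.sin(a)],[np.sin(a),np.cos(a)]])
pad=np.array([.5857,-.0077])
for p,z in [((331,186),.012),((196,183),.012),((190,40),.012),((354,193),.05),((343,193),.05),((368,36),.05),((358,36),.05)]:
    P=onz(C,p,z);print(p,P.round(4),'pad frame',(B.T@(P[:2]-pad)).round(4))
E
```

```text
(331, 186) [0.4962 0.0649 0.012 ] pad frame [-0.0877  0.0748]
(196, 183) [0.6496 0.0706 0.012 ] pad frame [0.0657 0.0767]
(190, 40) [ 0.6542 -0.0768  0.012 ] pad frame [ 0.0668 -0.0707]
(354, 193) [0.4789 0.0635 0.05  ] pad frame [-0.1051  0.0738]
(343, 193) [0.4901 0.0642 0.05  ] pad frame [-0.0938  0.0742]
(368, 36) [ 0.4838 -0.081   0.05  ] pad frame [-0.1037 -0.0708]
(358, 36) [ 0.4928 -0.0804  0.05  ] pad frame [-0.0947 -0.0704]
```

Emit:
move_arm:
  series:
    - {"grip": 0.6,"xyz": [-35,-12,30],"angular": [0,0,0.06]}
    - {"grip": 0.6,"xyz": [-70,-24,60],"angular": [0,0,0.12]}
    - {"grip": 0.6,"xyz": [-105,-38,90],"angular": [0,0,0.176]}
    - {"grip": 0.6,"xyz": [-113,-41,120],"angular": [0,0,0.176]}
    - {"grip": 0.6,"xyz": [-113,-41,150],"angular": [0,0,0.176]}
    - {"grip": 0.6,"xyz": [-113,-41,170],"angular": [0,0,0.176]}
    - {"grip": 0.6,"xyz": [-113,-41,180],"angular": [0,0,0.176]}
    - {"grip": 0.6,"xyz": [-113,-41,184],"angular": [0,0,0.176]}
    - {"grip": 0.6,"xyz": [-113,-41,184],"angular": [0,0,0.176]}
    - {"grip": 0,"xyz": [-113,-41,184],"angular": [0,0,0.176]}

```text
time_s: 19.4
tcp_pos: [0.588, 0.1904, 0.0324]
ee_rot: [[-0.11, -0.994, 0.002], [-0.994, 0.11, 0.004], [-0.004, -0.002, -1.0]]
wrist_force: [0.6, 0.8, 0.5]
gripper_width: 0.564
gripper_force: 0.0
```

Emit:
move_arm:
  series:
    - {"grip": 0,"xyz": [0,0,0],"angular": [0,0,0]}
    - {"grip": 0,"xyz": [0,0,0],"angular": [0,0,0]}
    - {"grip": 0,"xyz": [0,0,0],"angular": [0,0,0]}
    - {"grip": 0,"xyz": [0,0,0],"angular": [0,0,0]}
    - {"grip": 0,"xyz": [0,0,0],"angular": [0,0,0]}
    - {"grip": 0,"xyz": [0,0,0],"angular": [0,0,0]}
    - {"grip": 0,"xyz": [0,0,0],"angular": [0,0,0]}
    - {"grip": 0,"xyz": [0,0,-30],"angular": [0,0,0]}
    - {"grip": 0,"xyz": [0,0,-70],"angular": [0,0,0]}
    - {"grip": 0,"xyz": [0,0,-100],"angular": [0,0,0]}

```text
time_s: 20.4
tcp_pos: [0.5873, 0.1899, 0.1326]
ee_rot: [[-0.11, -0.994, 0.0], [-0.994, 0.11, 0.003], [-0.003, -0.0, -1.0]]
wrist_force: [-0.1, 0.6, -0.2]
gripper_width: 0.231
gripper_force: 30.0
```

```bash
cat >> h.py <<'E'
PAD=np.array([.585,-.006]);BH=1.7
def padpt(x,y):
    a=np.radians(BH);return PAD+np.array([[np.cos(a),-np.sin(a)],[np.sin(a),np.cos(a)]])@[x,y]
E
python3 - <<'E'
from h import *
s=r.sense();print(s['gripper_width'],s['gripper_force'])
goto([*padpt(-.008,0),.041],-90+BH)
E
```

```text
0.23112372191851252 30.000040233135223
xyz [196.3, -11.4, 91.1] ang [-0.0, 0.003, -0.14] rows 4.3 tcp [0.5873 0.1899 0.1326] t 20.4
```

Emit:
move_arm:
  series:
    - {"grip": 0,"xyz": [40,-3,0],"angular": [0,0,-0.04]}
    - {"grip": 0,"xyz": [85,-6,0],"angular": [0,0,-0.08]}
    - {"grip": 0,"xyz": [130,-9,0],"angular": [0,0,-0.12]}
    - {"grip": 0,"xyz": [170,-11,0],"angular": [0,0,-0.14]}
    - {"grip": 0,"xyz": [196,-11,10],"angular": [0,0,-0.14]}
    - {"grip": 0,"xyz": [196,-11,40],"angular": [0,0,-0.14]}
    - {"grip": 0,"xyz": [196,-11,65],"angular": [0,0,-0.14]}
    - {"grip": 0,"xyz": [196,-11,80],"angular": [0,0,-0.14]}
    - {"grip": 0,"xyz": [196,-11,88],"angular": [0,0,-0.14]}
    - {"grip": 0,"xyz": [196,-11,91],"angular": [0,0,-0.14]}

```text
time_s: 21.4
tcp_pos: [0.5766, -0.0062, 0.0403]
ee_rot: [[0.031, -1.0, -0.001], [-1.0, -0.031, 0.001], [-0.001, 0.001, -1.0]]
wrist_force: [-3.3, -0.0, 17.0]
gripper_width: 0.226
gripper_force: 30.0
```

Emit:
move_arm:
  series:
    - {"grip": 0,"xyz": [0,0,0],"angular": [0,0,0]}
    - {"grip": 0.6,"xyz": [0,0,0],"angular": [0,0,0]}
    - {"grip": 0.6,"xyz": [0,0,0],"angular": [0,0,0]}
    - {"grip": 0.6,"xyz": [0,0,0],"angular": [0,0,0]}
    - {"grip": 0.6,"xyz": [0,0,0],"angular": [0,0,0]}
    - {"grip": 0.6,"xyz": [0,0,-10],"angular": [0,0,0]}
    - {"grip": 0.6,"xyz": [0,0,-45],"angular": [0,0,0]}
    - {"grip": 0.6,"xyz": [0,20,-70],"angular": [0,0,-0.14]}
    - {"grip": 0.6,"xyz": [0,40,-70],"angular": [0,0,-0.28]}
    - {"grip": 0.6,"xyz": [0,45,-70],"angular": [0,0,-0.42]}

```text
time_s: 22.4
tcp_pos: [0.5301, -0.0075, 0.1114]
ee_rot: [[0.439, -0.898, 0.001], [-0.898, -0.439, 0.003], [-0.003, -0.003, -1.0]]
wrist_force: [-0.1, 0.7, 0.3]
gripper_width: 0.604
gripper_force: 0.0
```

```bash
python3 - <<'E'
from h import *
goto([*padpt(-.045,0),.12],BH)
E
```

```text
xyz [4.2, -9.1, -8.6] ang [-0.004, 0.001, -1.146] rows 7.6 tcp [ 0.5301 -0.0075  0.1114] t 22.4
```

Emit:
move_arm:
  series:
    - {"grip": 0.6,"xyz": [4,-9,-8],"angular": [0,0,-0.14]}
    - {"grip": 0.6,"xyz": [4,-9,-8],"angular": [0,0,-0.28]}
    - {"grip": 0.6,"xyz": [4,-9,-8],"angular": [0,0,-0.42]}
    - {"grip": 0.6,"xyz": [4,-9,-8],"angular": [0,0,-0.56]}
    - {"grip": 0.6,"xyz": [4,-9,-8],"angular": [0,0,-0.7]}
    - {"grip": 0.6,"xyz": [4,-9,-8],"angular": [0,0,-0.84]}
    - {"grip": 0.6,"xyz": [4,-9,-8],"angular": [0,0,-0.98]}
    - {"grip": 0.6,"xyz": [4,-9,-8],"angular": [0,0,-1.12]}
    - {"grip": 0.6,"xyz": [4,-9,-8],"angular": [0,0,-1.146]}
    - {"grip": 0.6,"xyz": [4,-9,-8],"angular": [0,0,-1.146]}

```text
time_s: 23.4
tcp_pos: [0.5414, -0.0071, 0.1181]
ee_rot: [[1.0, 0.023, 0.001], [0.023, -1.0, 0.003], [0.001, -0.003, -1.0]]
wrist_force: [-0.0, -0.3, 0.5]
gripper_width: 0.599
gripper_force: 0.0
```

```bash
python3 - <<'E'
from h import *
goto([*padpt(-.045,0),.043],BH)
s=r.sense();c=r.capture('wrist');C=cam(c,s)
roi=np.zeros(c['img'].shape[:2],np.uint8);roi[:250]=1
for o in sticks(C,c['img'],.032,roi,200): 
    P=np.array(o[0][:2])-PAD;print(o,P.round(4))
save('w6',c['img'])
E
```

```text
xyz [-1.5, 0.4, 75.1] ang [-0.003, -0.001, -0.007] rows 1.5 tcp [ 0.5414 -0.0071  0.1181] t 23.4
```

```bash
sed -i 's/hsv\[...,1\]>150/hsv[...,1]>SAT/;s/^PAD=/SAT=120\nPAD=/' h.py; python3 - <<'E'
import h
from h import *
s=r.sense();c=r.capture('wrist');C=cam(c,s)
roi=np.zeros(c['img'].shape[:2],np.uint8);roi[:250]=1
for S in(100,130):
  h.SAT=S
  for o in sticks(C,c['img'],.032,roi,150): 
    print(S,o,(np.array(o[0][:2])-PAD).round(4))
save('w6',c['img'])
E
```

```text
100 ([0.5774, -0.0032, 0.032], np.float64(91.3), np.float64(0.108), np.float64(0.02), [278.0, 180.0]) [-0.0076  0.0028]
130 ([0.5774, -0.0036, 0.032], np.float64(91.3), np.float64(0.106), np.float64(0.018), [278.0, 180.0]) [-0.0076  0.0024]
```

View pics/w6.png

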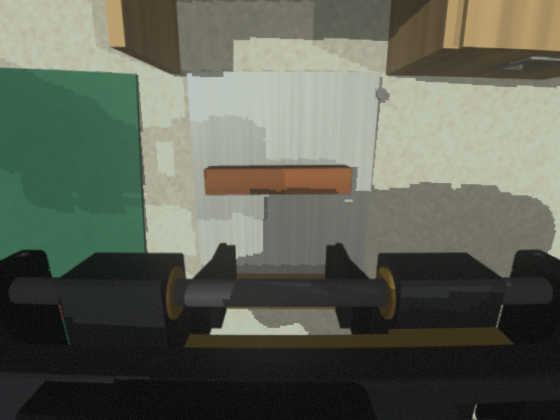

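The stick lies square on the tray at pad (-8, +3) mm. I'll lower the fingers behind it and push it inward.

Emit:
move_arm:
  series:
    - {"grip": 0.6,"xyz": [-2,0,30],"angular": [0,0,0]}
    - {"grip": 0.6,"xyz": [-2,0,55],"angular": [0,0,0]}
    - {"grip": 0.6,"xyz": [-2,0,70],"angular": [0,0,0]}
    - {"grip": 0.6,"xyz": [-2,0,75],"angular": [0,0,0]}
    - {"grip": 0.6,"xyz": [5,0,75],"angular": [0,0,0]}
    - {"grip": 0.6,"xyz": [12,0,75],"angular": [0,0,0]}
    - {"grip": 0.6,"xyz": [19,0,75],"angular": [0,0,0]}
    - {"grip": 0.6,"xyz": [25,0,75],"angular": [0,0,0]}
    - {"grip": 0.6,"xyz": [31,0,75],"angular": [0,0,0]}
    - {"grip": 0.6,"xyz": [37,0,75],"angular": [0,0,0]}

```text
time_s: 24.5
tcp_pos: [0.5789, -0.0061, 0.0429]
ee_rot: [[1.0, 0.024, 0.0], [0.024, -1.0, 0.003], [0.0, -0.003, -1.0]]
wrist_force: [0.0, 0.2, 0.5]
gripper_width: 0.599
gripper_force: 0.2
```

Emit:
move_arm:
  series:
    - {"grip": 0.6,"xyz": [5,0,0],"angular": [0,0,0]}
    - {"grip": 0.6,"xyz": [10,0,0],"angular": [0,0,0]}
    - {"grip": 0.6,"xyz": [14,0,0],"angular": [0,0,0]}
    - {"grip": 0.6,"xyz": [17,0,0],"angular": [0,0,0]}
    - {"grip": 0.6,"xyz": [17,0,0],"angular": [0,0,0]}

```text
time_s: 25.0
tcp_pos: [0.5957, -0.0056, 0.0425]
ee_rot: [[1.0, 0.025, 0.0], [0.025, -1.0, 0.003], [0.0, -0.003, -1.0]]
wrist_force: [0.4, 0.2, -0.7]
gripper_width: 0.603
gripper_force: 0.0
```

```bash
cat >> h.py <<'E'
def look(z,n=None):
    global SAT
    SAT=100
    s=r.sense();c=r.capture('wrist');C=cam(c,s)
    if n: save(n,c['img'])
    roi=np.zeros(c['img'].shape[:2],np.uint8);roi[:245]=1
    a=np.radians(BH);B=np.array([[np.cos(a),-np.sin(a)],[np.sin(a),np.cos(a)]])
    for o in sticks(C,c['img'],z,roi,150): print(o,'pad',(B.T@(np.array(o[0][:2])-PAD)).round(4))
    return C
E
python3 - <<'E'
from h import *
print(np.round(r.sense()['wrist_force'],1))
C=look(.032,'w7')
goto([*padpt(.012,0),.043],BH)
E
```

```text
[ 0.4  0.2 -0.7]
([0.6193, -0.0025, 0.032], np.float64(91.5), np.float64(0.107), np.float64(0.016), [277.0, 230.0]) pad [0.0344 0.0025]
xyz [1.6, 0.0, -0.5] ang [-0.003, -0.0, -0.005] rows 0.0 tcp [ 0.5954 -0.0056  0.0425] t 25.05
```

The stick is at pad x ≈ +33 mm. Next is the second stick, at (.449,.207).

```bash
python3 - <<'E'
from h import *
goto([.449,.207,.031],-92.3)
E
```

```text
xyz [-141.2, -216.1, 12.1] ang [-0.002, 0.002, 1.635] rows 10.9 tcp [ 0.5954 -0.0056  0.0425] t 25.05
```

Emit:
move_arm:
  series:
    - {"grip": 0.6,"xyz": [-8,0,-40],"angular": [0,0,0]}
    - {"grip": 0.6,"xyz": [-10,0,-80],"angular": [0,0,0.14]}
    - {"grip": 0.6,"xyz": [-30,-30,-85],"angular": [0,0,0.28]}
    - {"grip": 0.6,"xyz": [-50,-60,-85],"angular": [0,0,0.42]}
    - {"grip": 0.6,"xyz": [-70,-90,-85],"angular": [0,0,0.56]}
    - {"grip": 0.6,"xyz": [-90,-120,-85],"angular": [0,0,0.7]}
    - {"grip": 0.6,"xyz": [-110,-150,-85],"angular": [0,0,0.84]}
    - {"grip": 0.6,"xyz": [-130,-180,-85],"angular": [0,0,0.98]}
    - {"grip": 0.6,"xyz": [-141,-210,-85],"angular": [0,0,1.12]}
    - {"grip": 0.6,"xyz": [-141,-216,-85],"angular": [0,0,1.26]}

```text
time_s: 26.05
tcp_pos: [0.4478, 0.2089, 0.1287]
ee_rot: [[0.327, -0.945, 0.001], [-0.945, -0.327, 0.004], [-0.003, -0.002, -1.0]]
wrist_force: [0.7, 0.1, 0.0]
gripper_width: 0.6
gripper_force: 0.0
```

Emit:
move_arm:
  series:
    - {"grip": 0.6,"xyz": [0,0,10],"angular": [0,0,0.14]}
    - {"grip": 0.6,"xyz": [0,0,20],"angular": [0,0,0.28]}
    - {"grip": 0.6,"xyz": [0,0,40],"angular": [0,0,0.375]}
    - {"grip": 0.6,"xyz": [0,0,65],"angular": [0,0,0.375]}
    - {"grip": 0.6,"xyz": [0,0,82],"angular": [0,0,0.375]}
    - {"grip": 0.6,"xyz": [0,0,92],"angular": [0,0,0.375]}
    - {"grip": 0.6,"xyz": [0,0,97],"angular": [0,0,0.375]}
    - {"grip": 0.6,"xyz": [0,0,97],"angular": [0,0,0.375]}
    - {"grip": 0,"xyz": [0,0,97],"angular": [0,0,0.375]}
    - {"grip": 0,"xyz": [0,0,97],"angular": [0,0,0.375]}

```text
time_s: 27.05
tcp_pos: [0.4495, 0.2073, 0.032]
ee_rot: [[-0.04, -0.999, 0.001], [-0.999, 0.04, 0.004], [-0.004, -0.001, -1.0]]
wrist_force: [-0.2, 0.8, 0.8]
gripper_width: 0.499
gripper_force: 0.0
```

Emit:
move_arm:
  series:
    - {"grip": 0,"xyz": [0,0,0],"angular": [0,0,0]}
    - {"grip": 0,"xyz": [0,0,0],"angular": [0,0,0]}
    - {"grip": 0,"xyz": [0,0,0],"angular": [0,0,0]}
    - {"grip": 0,"xyz": [0,0,0],"angular": [0,0,0]}
    - {"grip": 0,"xyz": [0,0,0],"angular": [0,0,0]}
    - {"grip": 0,"xyz": [0,0,0],"angular": [0,0,0]}
    - {"grip": 0,"xyz": [0,0,-30],"angular": [0,0,0]}
    - {"grip": 0,"xyz": [0,0,-70],"angular": [0,0,0]}
    - {"grip": 0,"xyz": [0,0,-100],"angular": [0,0,0]}
    - {"grip": 0,"xyz": [0,0,-100],"angular": [0,0,0]}

```text
time_s: 28.05
tcp_pos: [0.4511, 0.2082, 0.1352]
ee_rot: [[-0.039, -0.999, 0.007], [-0.999, 0.039, 0.008], [-0.009, -0.007, -1.0]]
wrist_force: [0.5, 0.9, -0.5]
gripper_width: 0.225
gripper_force: 30.0
```

```bash
python3 - <<'E'
from h import *
goto([*padpt(-.032,0),.042],-90+BH)
E
```

```text
xyz [211.8, -109.6, 92.1] ang [-0.007, 0.008, -0.068] rows 5.1 tcp [0.4511 0.2082 0.1352] t 28.05
```

Emit:
move_arm:
  series:
    - {"grip": 0,"xyz": [40,-21,0],"angular": [0,0,-0.02]}
    - {"grip": 0,"xyz": [82,-42,0],"angular": [0,0,-0.04]}
    - {"grip": 0,"xyz": [124,-64,0],"angular": [0,0,-0.068]}
    - {"grip": 0,"xyz": [166,-86,0],"angular": [0,0,-0.068]}
    - {"grip": 0,"xyz": [200,-104,0],"angular": [0,0,-0.068]}
    - {"grip": 0,"xyz": [212,-110,20],"angular": [0,0,-0.068]}
    - {"grip": 0,"xyz": [212,-110,50],"angular": [0,0,-0.068]}
    - {"grip": 0,"xyz": [212,-110,75],"angular": [0,0,-0.068]}
    - {"grip": 0,"xyz": [212,-110,86],"angular": [0,0,-0.068]}
    - {"grip": 0,"xyz": [212,-110,91],"angular": [0,0,-0.068]}

```text
time_s: 29.05
tcp_pos: [0.5507, -0.01, 0.0401]
ee_rot: [[0.03, -1.0, -0.002], [-1.0, -0.03, 0.0], [-0.0, 0.002, -1.0]]
wrist_force: [-4.0, -3.5, 28.3]
gripper_width: 0.225
gripper_force: 30.0
```

Emit:
move_arm:
  series:
    - {"grip": 0,"xyz": [0,0,0],"angular": [0,0,0]}
    - {"grip": 0.6,"xyz": [0,0,0],"angular": [0,0,0]}
    - {"grip": 0.6,"xyz": [0,0,0],"angular": [0,0,0]}
    - {"grip": 0.6,"xyz": [0,0,0],"angular": [0,0,0]}
    - {"grip": 0.6,"xyz": [0,0,0],"angular": [0,0,0]}
    - {"grip": 0.6,"xyz": [0,0,0],"angular": [0,0,0]}
    - {"grip": 0.6,"xyz": [0,0,-20],"angular": [0,0,0]}
    - {"grip": 0.6,"xyz": [0,0,-60],"angular": [0,0,0]}
    - {"grip": 0.6,"xyz": [0,0,-95],"angular": [0,0,0]}
    - {"grip": 0.6,"xyz": [0,0,-95],"angular": [0,0,0]}

```text
time_s: 30.05
tcp_pos: [0.5539, -0.0091, 0.1399]
ee_rot: [[0.03, -0.999, 0.011], [-1.0, -0.03, 0.004], [-0.004, -0.011, -1.0]]
wrist_force: [1.0, -0.0, 0.1]
gripper_width: 0.596
gripper_force: 0.0
```

```bash
python3 - <<'E'
from h import *
goto([.588,.3345,.13],-90)
# stick check from the top camera
c=r.capture('top');C=cam(c);import h;h.SAT=150;roi=np.zeros(c['img'].shape[:2],np.uint8);roi[180:262,130:228]=1
for o in sticks(C,c['img'],.023,roi): print(o)
E
```

```text
xyz [-342.4, -44.2, 11.8] ang [-0.011, 0.004, 0.03] rows 6.9 tcp [ 0.5539 -0.0091  0.1399] t 30.05
([0.446, 0.3355, 0.023], np.float64(83.3), np.float64(0.112), np.float64(0.019), [157.0, 239.0])
([0.5247, 0.3429, 0.023], np.float64(94.6), np.float64(0.093), np.float64(0.021), [156.0, 216.0])
([0.5994, 0.3563, 0.023], np.float64(89.8), np.float64(0.059), np.float64(0.021), [154.0, 195.0])
```

```bash
python3 - <<'E'
from h import *
goto([.446,.335,.032],-96.7)
E
```

```text
xyz [-346.7, 96.9, 106.1] ang [-0.006, 0.004, 0.146] rows 7.5 tcp [ 0.5521 -0.0092  0.1373] t 30.1
```

Emit:
move_arm:
  series:
    - {"grip": 0.6,"xyz": [-45,13,0],"angular": [0,0,0.02]}
    - {"grip": 0.6,"xyz": [-90,26,0],"angular": [0,0,0.04]}
    - {"grip": 0.6,"xyz": [-135,39,0],"angular": [0,0,0.06]}
    - {"grip": 0.6,"xyz": [-180,52,0],"angular": [0,0,0.08]}
    - {"grip": 0.6,"xyz": [-225,65,0],"angular": [0,0,0.1]}
    - {"grip": 0.6,"xyz": [-270,78,0],"angular": [0,0,0.12]}
    - {"grip": 0.6,"xyz": [-315,90,10],"angular": [0,0,0.146]}
    - {"grip": 0.6,"xyz": [-345,97,30],"angular": [0,0,0.146]}
    - {"grip": 0.6,"xyz": [-347,97,60],"angular": [0,0,0.146]}
    - {"grip": 0.6,"xyz": [-347,97,85],"angular": [0,0,0.146]}

```text
time_s: 31.1
tcp_pos: [0.4423, 0.3353, 0.048]
ee_rot: [[-0.116, -0.993, -0.002], [-0.993, 0.116, 0.001], [-0.001, 0.002, -1.0]]
wrist_force: [0.6, -0.8, -0.7]
gripper_width: 0.598
gripper_force: 0.0
```

Emit:
move_arm:
  series:
    - {"grip": 0.6,"xyz": [0,0,12],"angular": [0,0,0]}
    - {"grip": 0.6,"xyz": [0,0,20],"angular": [0,0,0]}
    - {"grip": 0.6,"xyz": [0,0,20],"angular": [0,0,0]}
    - {"grip": 0,"xyz": [0,0,20],"angular": [0,0,0]}
    - {"grip": 0,"xyz": [0,0,20],"angular": [0,0,0]}
    - {"grip": 0,"xyz": [0,0,20],"angular": [0,0,0]}
    - {"grip": 0,"xyz": [0,0,20],"angular": [0,0,0]}
    - {"grip": 0,"xyz": [0,0,20],"angular": [0,0,0]}
    - {"grip": 0,"xyz": [0,0,20],"angular": [0,0,0]}
    - {"grip": 0,"xyz": [0,0,20],"angular": [0,0,0]}

```text
time_s: 32.1
tcp_pos: [0.4439, 0.3349, 0.0309]
ee_rot: [[-0.117, -0.993, 0.0], [-0.993, 0.117, 0.003], [-0.003, -0.0, -1.0]]
wrist_force: [-1.1, -0.5, 2.3]
gripper_width: 0.226
gripper_force: 30.0
```

Emit:
move_arm:
  series:
    - {"grip": 0,"xyz": [0,0,0],"angular": [0,0,0]}
    - {"grip": 0,"xyz": [0,0,-30],"angular": [0,0,0]}
    - {"grip": 0,"xyz": [0,0,-75],"angular": [0,0,0]}
    - {"grip": 0,"xyz": [0,0,-120],"angular": [0,0,-0.14]}
    - {"grip": 0,"xyz": [0,0,-140],"angular": [0,0,-0.28]}
    - {"grip": 0,"xyz": [0,0,-140],"angular": [0,0,-0.42]}
    - {"grip": 0,"xyz": [0,0,-140],"angular": [0,0,-0.56]}
    - {"grip": 0,"xyz": [0,0,-140],"angular": [0,0,-0.7]}
    - {"grip": 0,"xyz": [0,0,-140],"angular": [0,0,-0.84]}
    - {"grip": 0,"xyz": [0,0,-140],"angular": [0,0,-0.98]}

```text
time_s: 33.1
tcp_pos: [0.4433, 0.3341, 0.1699]
ee_rot: [[0.763, -0.646, -0.001], [-0.646, -0.763, 0.002], [-0.002, -0.001, -1.0]]
wrist_force: [0.6, -0.8, -0.7]
gripper_width: 0.229
gripper_force: 30.0
```

```bash
python3 - <<'E'
from h import *
print(r.sense()['gripper_force'],r.sense()['gripper_width']);goto([*padpt(0,.032),.17],BH)
E
```

```text
29.999893605709076 0.22919918862512578
xyz [306.5, 144.2, -0.8] ang [-0.001, 0.002, -0.733] rows 6.8 tcp [0.4433 0.3341 0.1699] t 33.1
```

Emit:
move_arm:
  series:
    - {"grip": 0,"xyz": [40,19,0],"angular": [0,0,-0.12]}
    - {"grip": 0,"xyz": [80,38,0],"angular": [0,0,-0.24]}
    - {"grip": 0,"xyz": [120,57,0],"angular": [0,0,-0.36]}
    - {"grip": 0,"xyz": [160,76,0],"angular": [0,0,-0.48]}
    - {"grip": 0,"xyz": [200,95,0],"angular": [0,0,-0.6]}
    - {"grip": 0,"xyz": [240,113,0],"angular": [0,0,-0.72]}
    - {"grip": 0,"xyz": [280,132,0],"angular": [0,0,-0.733]}
    - {"grip": 0,"xyz": [306,144,0],"angular": [0,0,-0.733]}
    - {"grip": 0,"xyz": [306,144,0],"angular": [0,0,-0.733]}
    - {"grip": 0,"xyz": [306,144,0],"angular": [0,0,-0.733]}

```text
time_s: 34.1
tcp_pos: [0.582, 0.0255, 0.1689]
ee_rot: [[1.0, 0.023, -0.002], [0.023, -1.0, 0.003], [-0.002, -0.003, -1.0]]
wrist_force: [-0.0, 0.9, -1.6]
gripper_width: 0.225
gripper_force: 30.0
```

```bash
python3 - <<'E'
from h import *
C=look(.032,'w8');goto([*padpt(0,.032),.063],BH)
c=r.capture('scene');save('s3',cv2.resize(c['img'][150:350,120:320],(600,600)))
E
```

```text
([0.5462, 0.2819, 0.032], np.float64(91.7), np.float64(0.051), np.float64(0.015), [24.0, 237.0]) pad [-0.0302  0.2889]
([0.5869, -0.0039, 0.032], np.float64(91.5), np.float64(0.108), np.float64(0.08), [313.0, 202.0]) pad [0.002 0.002]
([0.6135, 0.2732, 0.032], np.float64(96.3), np.float64(0.039), np.float64(0.019), [18.0, 170.0]) pad [0.0368 0.2782]
([0.7378, 0.2376, 0.032], np.float64(88.2), np.float64(0.055), np.float64(0.034), [32.0, 22.0]) pad [0.16  0.239]
xyz [2.3, 0.5, 106.1] ang [-0.003, 0.001, -0.005] rows 2.1 tcp [0.5819 0.0262 0.1691] t 34.15
```

View pics/w8.png

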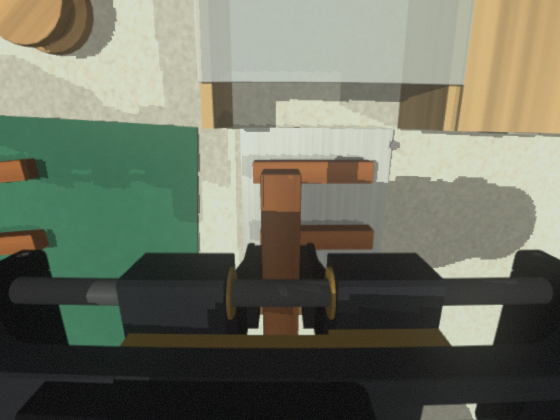

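The view shows the held stick (column 281) over the two first-layer sticks, at rows 172 and 237, both parallel to the front.

```bash
python3 - <<'E'
from h import *
s=r.sense();c=r.capture('wrist');C=cam(c,s);a=np.radians(BH);B=np.array([[np.cos(a),-np.sin(a)],[np.sin(a),np.cos(a)]])
for p,z in [((281,171),.160),((281,181),.140),((335,226),.032),((335,249),.012),((313,161),.032),((313,182),.032)]: print(p,(B.T@(onz(C,p,z)[:2]-PAD)).round(4))
E
```

```text
(281, 171) [0.052  0.0329]
(281, 181) [0.0435 0.033 ]
(335, 226) [-0.0197 -0.0182]
(335, 249) [-0.0519 -0.0231]
(313, 161) [0.0419 0.0044]
(313, 182) [0.0228 0.0039]
```

Emit:
move_arm:
  series:
    - {"grip": 0,"xyz": [3,0,35],"angular": [0,0,0]}
    - {"grip": 0,"xyz": [4,0,65],"angular": [0,0,0]}
    - {"grip": 0,"xyz": [4,0,85],"angular": [0,0,0]}
    - {"grip": 0,"xyz": [4,0,98],"angular": [0,0,0]}
    - {"grip": 0,"xyz": [4,0,106],"angular": [0,0,0]}
    - {"grip": 0,"xyz": [4,0,106],"angular": [0,0,0]}
    - {"grip": 0,"xyz": [4,0,106],"angular": [0,0,0]}

```text
time_s: 34.95
tcp_pos: [0.5871, 0.0268, 0.0646]
ee_rot: [[1.0, 0.025, 0.002], [0.025, -1.0, 0.003], [0.002, -0.003, -1.0]]
wrist_force: [-0.4, 0.5, -0.2]
gripper_width: 0.231
gripper_force: 30.0
```

Emit:
move_arm:
  series:
    - {"grip": 0,"xyz": [0,0,2],"angular": [0,0,0]}
    - {"grip": 0,"xyz": [0,0,2],"angular": [0,0,0]}
    - {"grip": 0.5,"xyz": [0,0,2],"angular": [0,0,0]}
    - {"grip": 0.5,"xyz": [0,0,2],"angular": [0,0,0]}
    - {"grip": 0.5,"xyz": [0,0,2],"angular": [0,0,0]}
    - {"grip": 0.5,"xyz": [0,0,2],"angular": [0,0,0]}
    - {"grip": 0.5,"xyz": [0,0,-15],"angular": [0,0,0]}
    - {"grip": 0.6,"xyz": [0,0,-45],"angular": [0,0,0]}
    - {"grip": 0.6,"xyz": [0,0,-90],"angular": [0,0,0]}
    - {"grip": 0.6,"xyz": [0,0,-90],"angular": [0,0,0]}

```text
time_s: 35.95
tcp_pos: [0.5905, 0.0268, 0.1604]
ee_rot: [[1.0, 0.026, 0.013], [0.026, -1.0, 0.005], [0.013, -0.004, -1.0]]
wrist_force: [0.9, 0.1, 1.0]
gripper_width: 0.589
gripper_force: 0.0
```

```bash
python3 - <<'E'
from h import *
C=look(.052,'w9');goto([.5255,.3345,.032],-84.7)
E
```

```text
([0.6177, 0.2531, 0.052], np.float64(95.3), np.float64(0.033), np.float64(0.018), [17.0, 181.0]) pad [0.0404 0.258 ]
([0.6046, -0.0007, 0.052], np.float64(91.7), np.float64(0.098), np.float64(0.072), [315.0, 202.0]) pad [0.0197 0.0047]
([0.7358, 0.2192, 0.052], np.float64(88.4), np.float64(0.052), np.float64(0.038), [33.0, 28.0]) pad [0.1574 0.2206]
xyz [-56.3, -308.8, 126.3] ang [-0.009, -0.003, 1.503] rows 10.0 tcp [0.5885 0.0266 0.1574] t 36.0
```

Emit:
move_arm:
  series:
    - {"grip": 0.6,"xyz": [-8,-40,0],"angular": [0,0,0.14]}
    - {"grip": 0.6,"xyz": [-16,-80,0],"angular": [0,0,0.28]}
    - {"grip": 0.6,"xyz": [-24,-120,0],"angular": [0,0,0.42]}
    - {"grip": 0.6,"xyz": [-32,-160,0],"angular": [0,0,0.56]}
    - {"grip": 0.6,"xyz": [-40,-200,0],"angular": [0,0,0.7]}
    - {"grip": 0.6,"xyz": [-48,-240,0],"angular": [0,0,0.84]}
    - {"grip": 0.6,"xyz": [-54,-280,0],"angular": [0,0,0.98]}
    - {"grip": 0.6,"xyz": [-56,-309,0],"angular": [0,0,1.12]}
    - {"grip": 0.6,"xyz": [-56,-309,10],"angular": [0,0,1.26]}
    - {"grip": 0.6,"xyz": [-56,-309,20],"angular": [0,0,1.4]}

```text
time_s: 37.0
tcp_pos: [0.5219, 0.3346, 0.1329]
ee_rot: [[0.19, -0.982, -0.002], [-0.982, -0.19, 0.002], [-0.002, 0.001, -1.0]]
wrist_force: [0.3, -0.3, 0.2]
gripper_width: 0.601
gripper_force: 0.0
```

Emit:
move_arm:
  series:
    - {"grip": 0.6,"xyz": [0,0,10],"angular": [0,0,0.103]}
    - {"grip": 0.6,"xyz": [0,0,30],"angular": [0,0,0.103]}
    - {"grip": 0.6,"xyz": [0,0,50],"angular": [0,0,0.103]}
    - {"grip": 0.6,"xyz": [0,0,60],"angular": [0,0,0.103]}
    - {"grip": 0.6,"xyz": [0,0,60],"angular": [0,0,0.103]}
    - {"grip": 0.6,"xyz": [0,0,60],"angular": [0,0,0.103]}

```text
time_s: 37.6
tcp_pos: [0.5231, 0.3339, 0.0746]
ee_rot: [[0.092, -0.996, 0.0], [-0.996, -0.092, 0.002], [-0.002, -0.0, -1.0]]
wrist_force: [-0.2, -0.0, -0.2]
gripper_width: 0.605
gripper_force: 0.0
```

```bash
python3 - <<'E'
from h import *
goto([.5255,.3345,.032],-84.7)
C=look(.023)
E
```

```text
xyz [-0.2, -2.5, 42.6] ang [-0.0, 0.002, 0.0] rows 0.9 tcp [0.5231 0.3339 0.0746] t 37.6
([0.5331, 0.308, 0.023], np.float64(96.2), np.float64(0.056), np.float64(0.019), [268.0, 202.0]) pad [-0.0426  0.3154]
([0.6057, 0.3103, 0.023], np.float64(96.1), np.float64(0.068), np.float64(0.025), [155.0, 194.0]) pad [0.0301 0.3155]
```

Emit:
move_arm:
  series:
    - {"grip": 0.6,"xyz": [0,-5,20],"angular": [0,0,0.01]}
    - {"grip": 0.6,"xyz": [0,-5,36],"angular": [0,0,0.01]}
    - {"grip": 0.6,"xyz": [0,-5,43],"angular": [0,0,0.01]}
    - {"grip": 0,"xyz": [0,-5,43],"angular": [0,0,0.01]}
    - {"grip": 0,"xyz": [0,-5,43],"angular": [0,0,0.01]}
    - {"grip": 0,"xyz": [0,-5,43],"angular": [0,0,0.01]}
    - {"grip": 0,"xyz": [0,-5,43],"angular": [0,0,0.01]}
    - {"grip": 0,"xyz": [0,-5,43],"angular": [0,0,0.01]}
    - {"grip": 0,"xyz": [0,-5,43],"angular": [0,0,0.01]}
    - {"grip": 0,"xyz": [0,-5,43],"angular": [0,0,0.01]}

```text
time_s: 38.65
tcp_pos: [0.5281, 0.3347, 0.0322]
ee_rot: [[0.083, -0.997, 0.001], [-0.997, -0.083, 0.003], [-0.003, -0.001, -1.0]]
wrist_force: [-0.4, -0.4, 3.1]
gripper_width: 0.229
gripper_force: 30.0
```

Emit:
move_arm:
  series:
    - {"grip": 0,"xyz": [0,0,0],"angular": [0,0,0]}
    - {"grip": 0,"xyz": [0,0,-30],"angular": [0,0,0]}
    - {"grip": 0,"xyz": [0,0,-75],"angular": [0,0,0]}
    - {"grip": 0,"xyz": [0,0,-120],"angular": [0,0,-0.14]}
    - {"grip": 0,"xyz": [0,0,-140],"angular": [0,0,-0.28]}
    - {"grip": 0,"xyz": [0,0,-140],"angular": [0,0,-0.42]}
    - {"grip": 0,"xyz": [0,0,-140],"angular": [0,0,-0.56]}
    - {"grip": 0,"xyz": [0,0,-140],"angular": [0,0,-0.7]}
    - {"grip": 0,"xyz": [0,0,-140],"angular": [0,0,-0.84]}
    - {"grip": 0,"xyz": [0,0,-140],"angular": [0,0,-0.98]}

```text
time_s: 39.65
tcp_pos: [0.5274, 0.3338, 0.1708]
ee_rot: [[0.876, -0.482, -0.001], [-0.482, -0.876, 0.002], [-0.002, -0.001, -1.0]]
wrist_force: [0.2, -0.1, -0.8]
gripper_width: 0.228
gripper_force: 30.0
```

```bash
python3 - <<'E'
from h import *
print(r.sense()['gripper_force'],r.sense()['gripper_width']);goto([*padpt(.001,-.032),.17],BH)
E
```

```text
29.968632459640503 0.2281845325481123
xyz [231.3, 297.0, -0.0] ang [-0.002, 0.002, -0.533] rows 7.5 tcp [0.5274 0.3338 0.1708] t 39.65
```

Emit:
move_arm:
  series:
    - {"grip": 0,"xyz": [28,36,0],"angular": [0,0,-0.09]}
    - {"grip": 0,"xyz": [56,72,0],"angular": [0,0,-0.18]}
    - {"grip": 0,"xyz": [85,109,0],"angular": [0,0,-0.27]}
    - {"grip": 0,"xyz": [114,146,0],"angular": [0,0,-0.36]}
    - {"grip": 0,"xyz": [143,184,0],"angular": [0,0,-0.45]}
    - {"grip": 0,"xyz": [172,221,0],"angular": [0,0,-0.533]}
    - {"grip": 0,"xyz": [200,257,0],"angular": [0,0,-0.533]}
    - {"grip": 0,"xyz": [222,285,0],"angular": [0,0,-0.533]}
    - {"grip": 0,"xyz": [231,297,0],"angular": [0,0,-0.533]}
    - {"grip": 0,"xyz": [231,297,0],"angular": [0,0,-0.533]}

```text
time_s: 40.65
tcp_pos: [0.5847, -0.0396, 0.1699]
ee_rot: [[1.0, 0.021, -0.001], [0.021, -1.0, 0.003], [-0.001, -0.003, -1.0]]
wrist_force: [-0.6, 0.3, -0.1]
gripper_width: 0.226
gripper_force: 30.0
```

```bash
python3 - <<'E'
from h import *
C=look(.052,'w10');goto([*padpt(.001,-.032),.0635],BH);print(r.sense()['gripper_force'])
E
```

```text
([0.5885, -0.2716, 0.052], np.float64(16.2), np.float64(0.057), np.float64(0.039), [538.0, 215.0]) pad [-0.0044 -0.2656]
([0.5982, -0.0062, 0.052], np.float64(91.1), np.float64(0.102), np.float64(0.085), [243.0, 196.0]) pad [ 0.0132 -0.0006]
([0.7309, 0.1741, 0.052], np.float64(169.8), np.float64(0.042), np.float64(0.021), [12.0, 28.0]) pad [0.1512 0.1757]
xyz [2.3, 0.0, 106.5] ang [-0.003, 0.001, -0.007] rows 2.1 tcp [ 0.5847 -0.0383  0.17  ] t 40.7
29.968814849853516
```

View pics/w10.png

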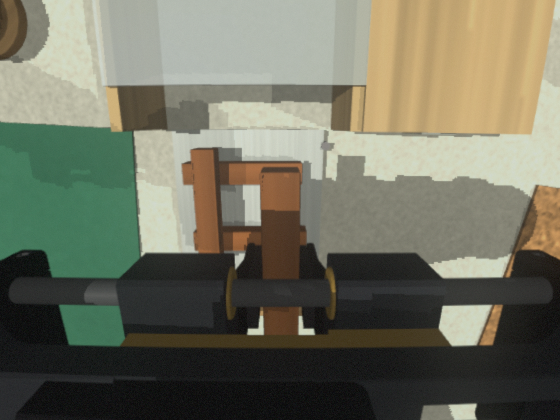

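Third stick (column 208) lies across the first layer, and the fourth hangs at column 281. Lowering it.

Emit:
move_arm:
  series:
    - {"grip": 0,"xyz": [2,0,35],"angular": [0,0,0]}
    - {"grip": 0,"xyz": [2,0,65],"angular": [0,0,0]}
    - {"grip": 0,"xyz": [2,0,85],"angular": [0,0,0]}
    - {"grip": 0,"xyz": [2,0,98],"angular": [0,0,0]}
    - {"grip": 0,"xyz": [2,0,106],"angular": [0,0,0]}
    - {"grip": 0,"xyz": [2,0,108],"angular": [0,0,0]}
    - {"grip": 0,"xyz": [2,0,108],"angular": [0,0,0]}
    - {"grip": 0,"xyz": [2,0,108],"angular": [0,0,0]}

```text
time_s: 41.5
tcp_pos: [0.5878, -0.0373, 0.0636]
ee_rot: [[1.0, 0.025, 0.002], [0.025, -1.0, 0.003], [0.002, -0.003, -1.0]]
wrist_force: [0.3, -0.1, -0.3]
gripper_width: 0.23
gripper_force: 30.0
```

```bash
python3 - <<'E'
from h import *
s=r.sense();print(np.round(s['wrist_force'],1),np.round(s['tcp_pos'],4),s['gripper_force'])
c=cv2.imread('pics/w10.png')
a=np.radians(BH);B=np.array([[np.cos(a),-np.sin(a)],[np.sin(a),np.cos(a)]])
s2=dict(s);s2['tcp_pos']=[.5847,-.0390,.17]
C=cam(r.capture('wrist'),s2)
for p,z in [((206,150),.052),((194.5,195),.052),((220,195),.052),((183,163),.032),((183,184),.032),((284,171),.160)]: print(p,(B.T@(onz(C,p,z)[:2]-PAD)).round(4))
E
```

```text
[ 0.3 -0.1 -0.3] [ 0.5878 -0.0373  0.0636] 29.968805015087128
(206, 150) [0.0548 0.0295]
(194.5, 195) [0.0167 0.0422]
(220, 195) [0.0166 0.02  ]
(183, 163) [0.0419 0.0562]
(183, 184) [0.0226 0.0579]
(284, 171) [ 0.0528 -0.0343]
```

Emit:
move_arm:
  series:
    - {"grip": 0,"xyz": [0,0,2],"angular": [0,0,0]}
    - {"grip": 0,"xyz": [0,0,2],"angular": [0,0,0]}
    - {"grip": 0.5,"xyz": [0,0,2],"angular": [0,0,0]}
    - {"grip": 0.5,"xyz": [0,0,2],"angular": [0,0,0]}
    - {"grip": 0.5,"xyz": [0,0,2],"angular": [0,0,0]}
    - {"grip": 0.5,"xyz": [0,0,2],"angular": [0,0,0]}
    - {"grip": 0.5,"xyz": [0,0,-15],"angular": [0,0,0]}
    - {"grip": 0.6,"xyz": [0,0,-45],"angular": [0,0,0]}
    - {"grip": 0.6,"xyz": [0,0,-90],"angular": [0,0,0]}
    - {"grip": 0.6,"xyz": [0,0,-90],"angular": [0,0,0]}

```text
time_s: 42.55
tcp_pos: [0.5911, -0.0375, 0.1592]
ee_rot: [[1.0, 0.026, 0.013], [0.026, -1.0, 0.003], [0.013, -0.003, -1.0]]
wrist_force: [1.2, 0.1, 0.3]
gripper_width: 0.589
gripper_force: 0.0
```

```bash
python3 - <<'E'
from h import *
goto([.603,.331,.032],-84)
E
```

```text
xyz [19.8, -367.7, 128.5] ang [-0.012, -0.009, 1.492] rows 10.0 tcp [ 0.5911 -0.0375  0.1592] t 42.55
```

Emit:
move_arm:
  series:
    - {"grip": 0.6,"xyz": [2,-40,0],"angular": [0,0,0.14]}
    - {"grip": 0.6,"xyz": [5,-82,0],"angular": [0,0,0.28]}
    - {"grip": 0.6,"xyz": [7,-124,0],"angular": [0,0,0.42]}
    - {"grip": 0.6,"xyz": [10,-166,0],"angular": [0,0,0.56]}
    - {"grip": 0.6,"xyz": [12,-208,0],"angular": [0,0,0.7]}
    - {"grip": 0.6,"xyz": [15,-250,0],"angular": [0,0,0.84]}
    - {"grip": 0.6,"xyz": [17,-292,0],"angular": [0,0,0.98]}
    - {"grip": 0.6,"xyz": [20,-334,0],"angular": [0,0,1.12]}
    - {"grip": 0.6,"xyz": [21,-360,0],"angular": [0,0,1.26]}
    - {"grip": 0.6,"xyz": [21,-368,10],"angular": [0,0,1.4]}

```text
time_s: 43.55
tcp_pos: [0.5994, 0.3344, 0.1441]
ee_rot: [[0.192, -0.981, 0.003], [-0.981, -0.192, 0.005], [-0.004, -0.004, -1.0]]
wrist_force: [-0.2, -0.2, 0.4]
gripper_width: 0.603
gripper_force: 0.0
```

Emit:
move_arm:
  series:
    - {"grip": 0.6,"xyz": [0,0,10],"angular": [0,0,0.092]}
    - {"grip": 0.6,"xyz": [0,0,30],"angular": [0,0,0.092]}
    - {"grip": 0.6,"xyz": [0,0,50],"angular": [0,0,0.092]}
    - {"grip": 0.6,"xyz": [0,0,65],"angular": [0,0,0.092]}
    - {"grip": 0.6,"xyz": [0,0,65],"angular": [0,0,0.092]}
    - {"grip": 0.6,"xyz": [0,0,65],"angular": [0,0,0.092]}

```text
time_s: 44.15
tcp_pos: [0.5993, 0.3309, 0.0785]
ee_rot: [[0.103, -0.995, 0.0], [-0.995, -0.103, 0.002], [-0.002, -0.0, -1.0]]
wrist_force: [0.3, -0.3, 0.4]
gripper_width: 0.596
gripper_force: 0.0
```

```bash
python3 - <<'E'
from h import *
C=look(.023);goto([.603,.331,.032],-84)
E
```

```text
([0.6097, 0.3055, 0.023], np.float64(96.1), np.float64(0.059), np.float64(0.019), [268.0, 200.0]) pad [0.0339 0.3106]
([0.7262, 0.2584, 0.023], np.float64(41.6), np.float64(0.042), np.float64(0.012), [87.0, 109.0]) pad [0.149  0.2601]
([0.7517, 0.2285, 0.023], np.float64(122.9), np.float64(0.07), np.float64(0.036), [42.0, 52.0]) pad [0.1736 0.2295]
xyz [0.7, -3.3, 47.4] ang [-0.002, 0.003, -0.001] rows 0.9 tcp [0.5996 0.3312 0.0794] t 44.2
```

Emit:
move_arm:
  series:
    - {"grip": 0.6,"xyz": [0,-7,20],"angular": [0,0,0]}
    - {"grip": 0.6,"xyz": [0,-7,38],"angular": [0,0,0]}
    - {"grip": 0.6,"xyz": [0,-7,47],"angular": [0,0,0]}
    - {"grip": 0,"xyz": [0,-7,47],"angular": [0,0,0]}
    - {"grip": 0,"xyz": [0,-7,47],"angular": [0,0,0]}
    - {"grip": 0,"xyz": [0,-7,47],"angular": [0,0,0]}
    - {"grip": 0,"xyz": [0,-7,47],"angular": [0,0,0]}
    - {"grip": 0,"xyz": [0,-7,47],"angular": [0,0,0]}
    - {"grip": 0,"xyz": [0,-7,47],"angular": [0,0,0]}
    - {"grip": 0,"xyz": [0,-7,47],"angular": [0,0,0]}

```text
time_s: 45.2
tcp_pos: [0.6062, 0.332, 0.0323]
ee_rot: [[0.103, -0.995, 0.001], [-0.995, -0.103, 0.003], [-0.003, -0.001, -1.0]]
wrist_force: [-0.3, -0.4, 2.7]
gripper_width: 0.23
gripper_force: 30.0
```

Emit:
move_arm:
  series:
    - {"grip": 0,"xyz": [0,0,0],"angular": [0,0,0]}
    - {"grip": 0,"xyz": [0,0,-30],"angular": [0,0,0]}
    - {"grip": 0,"xyz": [0,0,-75],"angular": [0,0,0]}
    - {"grip": 0,"xyz": [0,0,-120],"angular": [0,0,0]}
    - {"grip": 0,"xyz": [0,0,-140],"angular": [0,0,0]}
    - {"grip": 0,"xyz": [0,0,-140],"angular": [0,0,0]}
    - {"grip": 0,"xyz": [0,0,-140],"angular": [0,0,0]}
    - {"grip": 0,"xyz": [0,0,-140],"angular": [0,0,0]}

```text
time_s: 46.0
tcp_pos: [0.6049, 0.3307, 0.169]
ee_rot: [[0.103, -0.995, -0.004], [-0.995, -0.103, 0.0], [-0.001, 0.004, -1.0]]
wrist_force: [-0.5, -0.8, -0.3]
gripper_width: 0.227
gripper_force: 30.0
```

```bash
python3 - <<'E'
from h import *
print(r.sense()['gripper_force'],r.sense()['gripper_width']);goto([*padpt(-.031,0),.17],-90+BH)
E
```

```text
29.999800622463226 0.2268787667983252
xyz [330.6, 85.3, -0.9] ang [0.004, 0.001, 0.073] rows 6.8 tcp [0.6049 0.3307 0.169 ] t 46.0
```

Emit:
move_arm:
  series:
    - {"grip": 0,"xyz": [44,11,0],"angular": [0,0,0.01]}
    - {"grip": 0,"xyz": [88,23,0],"angular": [0,0,0.02]}
    - {"grip": 0,"xyz": [132,34,0],"angular": [0,0,0.03]}
    - {"grip": 0,"xyz": [176,45,0],"angular": [0,0,0.04]}
    - {"grip": 0,"xyz": [220,57,0],"angular": [0,0,0.05]}
    - {"grip": 0,"xyz": [264,68,0],"angular": [0,0,0.06]}
    - {"grip": 0,"xyz": [308,79,0],"angular": [0,0,0.073]}
    - {"grip": 0,"xyz": [330,85,0],"angular": [0,0,0.073]}
    - {"grip": 0,"xyz": [330,85,0],"angular": [0,0,0.073]}
    - {"grip": 0,"xyz": [330,85,0],"angular": [0,0,0.073]}

```text
time_s: 47.0
tcp_pos: [0.5549, -0.0061, 0.1693]
ee_rot: [[0.029, -1.0, -0.002], [-1.0, -0.029, 0.002], [-0.002, 0.002, -1.0]]
wrist_force: [0.7, -0.3, -0.3]
gripper_width: 0.227
gripper_force: 30.0
```

```bash
python3 - <<'E'
from h import *
print(r.sense()['gripper_force'],r.sense()['gripper_width']);goto([*padpt(-.031,0),.083],-90+BH)
s=r.sense();c=r.capture('wrist');save('w11',c['img'])
E
```

```text
29.99975860118866 0.2265300719392955
xyz [1.0, 0.8, 86.3] ang [0.002, 0.002, -0.0] rows 1.7 tcp [ 0.5549 -0.0061  0.1693] t 47.0
```

Emit:
move_arm:
  series:
    - {"grip": 0,"xyz": [1,1,30],"angular": [0,0,0]}
    - {"grip": 0,"xyz": [1,1,55],"angular": [0,0,0]}
    - {"grip": 0,"xyz": [1,1,72],"angular": [0,0,0]}
    - {"grip": 0,"xyz": [1,1,82],"angular": [0,0,0]}
    - {"grip": 0,"xyz": [1,1,86],"angular": [0,0,0]}
    - {"grip": 0,"xyz": [1,1,86],"angular": [0,0,0]}
    - {"grip": 0,"xyz": [1,1,86],"angular": [0,0,0]}

```text
time_s: 47.75
tcp_pos: [0.5552, -0.006, 0.0854]
ee_rot: [[0.031, -1.0, 0.002], [-1.0, -0.031, 0.003], [-0.003, -0.002, -1.0]]
wrist_force: [0.2, -0.2, -0.2]
gripper_width: 0.228
gripper_force: 30.0
```

Emit:
move_arm:
  series:
    - {"grip": 0,"xyz": [0,0,3],"angular": [0,0,0]}
    - {"grip": 0,"xyz": [0,0,3],"angular": [0,0,0]}
    - {"grip": 0.5,"xyz": [0,0,3],"angular": [0,0,0]}
    - {"grip": 0.5,"xyz": [0,0,3],"angular": [0,0,0]}
    - {"grip": 0.5,"xyz": [0,0,3],"angular": [0,0,0]}
    - {"grip": 0.5,"xyz": [0,0,3],"angular": [0,0,0]}
    - {"grip": 0.5,"xyz": [0,0,3],"angular": [0,0,0]}
    - {"grip": 0.5,"xyz": [0,0,-10],"angular": [0,0,0]}
    - {"grip": 0.5,"xyz": [0,0,-40],"angular": [0,0,0]}
    - {"grip": 0.5,"xyz": [0,0,-85],"angular": [0,0,0]}

```text
time_s: 48.75
tcp_pos: [0.553, -0.007, 0.1692]
ee_rot: [[0.03, -1.0, -0.006], [-1.0, -0.03, 0.001], [-0.002, 0.006, -1.0]]
wrist_force: [0.8, 0.5, 1.4]
gripper_width: 0.502
gripper_force: 0.0
```

Emit:
move_arm:
  series:
    - {"grip": 0,"xyz": [0,20,0],"angular": [0,0,-0.14]}
    - {"grip": 0,"xyz": [0,50,0],"angular": [0,0,-0.28]}
    - {"grip": 0,"xyz": [0,80,0],"angular": [0,0,-0.42]}
    - {"grip": 0,"xyz": [0,110,0],"angular": [0,0,-0.56]}
    - {"grip": 0,"xyz": [0,110,0],"angular": [0,0,-0.7]}
    - {"grip": 0,"xyz": [0,110,0],"angular": [0,0,-0.84]}
    - {"grip": 0,"xyz": [0,110,0],"angular": [0,0,-0.98]}
    - {"grip": 0,"xyz": [0,110,0],"angular": [0,0,-1.12]}
    - {"grip": 0,"xyz": [0,110,0],"angular": [0,0,-1.26]}
    - {"grip": 0,"xyz": [0,110,0],"angular": [0,0,-1.4]}

```text
time_s: 49.75
tcp_pos: [0.4447, -0.01, 0.1707]
ee_rot: [[0.991, -0.134, 0.001], [-0.134, -0.991, 0.003], [0.001, -0.003, -1.0]]
wrist_force: [0.6, 0.1, 0.6]
gripper_width: 0.003
gripper_force: 0.0
```

Emit:
move_arm:
  series:
    - {"grip": 0,"xyz": [0,0,0],"angular": [0,0,-0.14]}
    - {"grip": 0,"xyz": [0,0,0],"angular": [0,0,-0.17]}
    - {"grip": 0,"xyz": [0,0,0],"angular": [0,0,-0.17]}
    - {"grip": 0,"xyz": [0,0,0],"angular": [0,0,-0.17]}

```text
time_s: 50.15
tcp_pos: [0.4446, -0.01, 0.17]
ee_rot: [[1.0, 0.028, 0.001], [0.028, -1.0, 0.003], [0.001, -0.003, -1.0]]
wrist_force: [-0.3, -0.7, -0.5]
gripper_width: 0.007
gripper_force: 0.0
```

```bash
python3 - <<'E'
from h import *
s=r.sense();c=r.capture('wrist');save('w12',c['img']);np.save('pics/w12.npy',dict(c=c,s=s),allow_pickle=True)
goto([*padpt(-.135,0),.055],BH)
E
```

```text
xyz [5.5, 0.4, 114.9] ang [-0.003, -0.0, -0.002] rows 2.3 tcp [ 0.4446 -0.01    0.1699] t 50.2
```

View pics/w12.png

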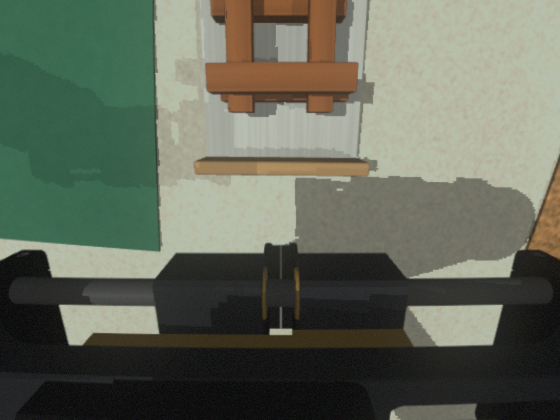

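The view shows the full stack standing on the tray: top stick at row 78, second layer at columns 240 and 321, and the front panel at row 167. Next I check the numbers and then push.

```bash
python3 - <<'E'
from h import *
q=np.load('pics/w12.npy',allow_pickle=True).item();c,s=q['c'],q['s'];C=cam(c,s)
a=np.radians(BH);B=np.array([[np.cos(a),-np.sin(a)],[np.sin(a),np.cos(a)]])
f=lambda p,z:(B.T@(onz(C,p,z)[:2]-PAD)).round(4)
for n,p,z in [('top L near',(208,91),.052),('top L far',(207,65),.072),('top R far',(356,63),.072),('l2 a',(227,40),.052),('l2 a',(253,40),.052),('l2 b',(308,40),.052),('l2 b',(335,40),.052),('l2 near end',(240,110),.032),('panelL',(196,163),.05),('panelR',(369,163),.05),('panel out',(282,174),.05)]: print(n,f(p,z))
E
```

```text
top L near [-0.0386  0.0583]
top L far [-0.023   0.0534]
top R far [-0.0219 -0.053 ]
l2 a [-0.0019  0.0416]
l2 a [-0.002   0.0218]
l2 b [-0.0021 -0.02  ]
l2 b [-0.002  -0.0406]
l2 near end [-0.0522  0.036 ]
panelL [-0.0956  0.0725]
panelR [-0.0957 -0.0737]
panel out [-0.1051 -0.0002]
```

Emit:
move_arm:
  series:
    - {"grip": 0,"xyz": [-2,0,35],"angular": [0,0,0]}
    - {"grip": 0,"xyz": [-2,0,70],"angular": [0,0,0]}
    - {"grip": 0,"xyz": [-2,0,98],"angular": [0,0,0]}
    - {"grip": 0,"xyz": [-2,0,112],"angular": [0,0,0]}
    - {"grip": 0,"xyz": [-2,0,115],"angular": [0,0,0]}
    - {"grip": 0,"xyz": [3,0,115],"angular": [0,0,0]}
    - {"grip": 0,"xyz": [8,0,115],"angular": [0,0,0]}
    - {"grip": 0,"xyz": [13,0,115],"angular": [0,0,0]}
    - {"grip": 0,"xyz": [18,0,115],"angular": [0,0,0]}
    - {"grip": 0,"xyz": [23,0,115],"angular": [0,0,0]}

```text
time_s: 51.2
tcp_pos: [0.4682, -0.009, 0.0551]
ee_rot: [[1.0, 0.029, 0.001], [0.029, -1.0, 0.003], [0.001, -0.003, -1.0]]
wrist_force: [-4.8, 1.1, 4.0]
gripper_width: 0.006
gripper_force: 3.1
```

The stack is within tolerance everywhere and the fingers are on the panel. I'll push the tray home gently.

Emit:
move_arm:
  series:
    - {"grip": 0,"xyz": [3,0,0],"angular": [0,0,0]}
    - {"grip": 0,"xyz": [7,0,0],"angular": [0,0,0]}
    - {"grip": 0,"xyz": [13,0,0],"angular": [0,0,0]}
    - {"grip": 0,"xyz": [20,0,0],"angular": [0,0,0]}
    - {"grip": 0,"xyz": [28,0,0],"angular": [0,0,0]}
    - {"grip": 0,"xyz": [36,0,0],"angular": [0,0,0]}
    - {"grip": 0,"xyz": [44,0,0],"angular": [0,0,0]}
    - {"grip": 0,"xyz": [52,0,0],"angular": [0,0,0]}
    - {"grip": 0,"xyz": [60,0,0],"angular": [0,0,0]}
    - {"grip": 0,"xyz": [68,0,0],"angular": [0,0,0]}

```text
time_s: 52.2
tcp_pos: [0.535, -0.0079, 0.0542]
ee_rot: [[1.0, 0.029, -0.003], [0.029, -1.0, 0.001], [-0.003, -0.001, -1.0]]
wrist_force: [-4.9, -2.4, 3.3]
gripper_width: 0.004
gripper_force: 2.5
```

Emit:
move_arm:
  series:
    - {"grip": 0,"xyz": [8,0,0],"angular": [0,0,0]}
    - {"grip": 0,"xyz": [16,0,0],"angular": [0,0,0]}
    - {"grip": 0,"xyz": [24,0,0],"angular": [0,0,0]}
    - {"grip": 0,"xyz": [32,0,0],"angular": [0,0,0]}
    - {"grip": 0,"xyz": [40,0,0],"angular": [0,0,0]}
    - {"grip": 0,"xyz": [48,0,0],"angular": [0,0,0]}
    - {"grip": 0,"xyz": [56,0,0],"angular": [0,0,0]}
    - {"grip": 0,"xyz": [64,0,0],"angular": [0,0,0]}
    - {"grip": 0,"xyz": [71,0,0],"angular": [0,0,0]}
    - {"grip": 0,"xyz": [77,0,0],"angular": [0,0,0]}

```text
time_s: 53.2
tcp_pos: [0.6114, -0.0061, 0.054]
ee_rot: [[1.0, 0.029, -0.005], [0.029, -1.0, 0.001], [-0.005, -0.001, -1.0]]
wrist_force: [-9.6, -1.9, 6.8]
gripper_width: 0.006
gripper_force: 5.0
```

Emit:
move_arm:
  series:
    - {"grip": 0,"xyz": [4,0,0],"angular": [0,0,0]}
    - {"grip": 0,"xyz": [8,0,0],"angular": [0,0,0]}
    - {"grip": 0,"xyz": [11,0,0],"angular": [0,0,0]}
    - {"grip": 0,"xyz": [14,0,0],"angular": [0,0,0]}
    - {"grip": 0,"xyz": [17,0,0],"angular": [0,0,0]}
    - {"grip": 0,"xyz": [19,0,0],"angular": [0,0,0]}
    - {"grip": 0,"xyz": [21,0,0],"angular": [0,0,0]}
    - {"grip": 0,"xyz": [21,0,0],"angular": [0,0,0]}

```text
time_s: 54.0
tcp_pos: [0.6331, -0.0051, 0.054]
ee_rot: [[1.0, 0.029, -0.002], [0.029, -1.0, 0.002], [-0.002, -0.002, -1.0]]
wrist_force: [-4.2, -3.3, 0.1]
gripper_width: 0.002
gripper_force: 2.0
```

Emit:
move_arm:
  series:
    - {"grip": 0,"xyz": [2,0,0],"angular": [0,0,0]}
    - {"grip": 0,"xyz": [4,0,0],"angular": [0,0,0]}
    - {"grip": 0,"xyz": [5,0,0],"angular": [0,0,0]}
    - {"grip": 0,"xyz": [5,0,0],"angular": [0,0,0]}
    - {"grip": 0,"xyz": [5,0,0],"angular": [0,0,0]}

```text
time_s: 54.5
tcp_pos: [0.6377, -0.0049, 0.0539]
ee_rot: [[1.0, 0.029, -0.003], [0.029, -1.0, 0.002], [-0.003, -0.002, -1.0]]
wrist_force: [-4.9, -3.6, 0.1]
gripper_width: 0.005
gripper_force: 2.2
```

Emit:
move_arm:
  series:
    - {"grip": 0,"xyz": [2,0,0],"angular": [0,0,0]}
    - {"grip": 0,"xyz": [3,0,0],"angular": [0,0,0]}
    - {"grip": 0,"xyz": [3,0,0],"angular": [0,0,0]}
    - {"grip": 0,"xyz": [3,0,0],"angular": [0,0,0]}

```text
time_s: 54.9
tcp_pos: [0.6383, -0.0049, 0.0539]
ee_rot: [[1.0, 0.029, -0.008], [0.029, -1.0, 0.001], [-0.008, -0.001, -1.0]]
wrist_force: [-9.2, -1.6, 5.6]
gripper_width: 0.003
gripper_force: 4.9
```

Emit:
move_arm:
  series:
    - {"grip": 0,"xyz": [2,0,0],"angular": [0,0,0]}
    - {"grip": 0,"xyz": [4,0,0],"angular": [0,0,0]}
    - {"grip": 0,"xyz": [4,0,0],"angular": [0,0,0]}
    - {"grip": 0,"xyz": [4,0,0],"angular": [0,0,0]}

```text
time_s: 55.3
tcp_pos: [0.6386, -0.0049, 0.0539]
ee_rot: [[0.999, 0.028, -0.017], [0.028, -1.0, 0.0], [-0.017, -0.001, -1.0]]
wrist_force: [-17.2, -1.0, 11.5]
gripper_width: 0.007
gripper_force: 9.0
```

It's on the end stop. I'll back off and check that it holds.

Emit:
move_arm:
  series:
    - {"grip": 0,"xyz": [-4,0,0],"angular": [0,0,0]}
    - {"grip": 0,"xyz": [-8,0,0],"angular": [0,0,0]}
    - {"grip": 0,"xyz": [-13,0,0],"angular": [0,0,0]}
    - {"grip": 0,"xyz": [-20,0,0],"angular": [0,0,0]}
    - {"grip": 0,"xyz": [-40,0,0],"angular": [0,0,0]}
    - {"grip": 0,"xyz": [-70,0,-20],"angular": [0,0,0]}
    - {"grip": 0,"xyz": [-105,0,-50],"angular": [0,0,0]}
    - {"grip": 0,"xyz": [-140,0,-85],"angular": [0,0,0]}
    - {"grip": 0,"xyz": [-150,0,-115],"angular": [0,0,0]}
    - {"grip": 0,"xyz": [-150,0,-115],"angular": [0,0,0]}

```text
time_s: 56.3
tcp_pos: [0.4984, -0.0073, 0.1753]
ee_rot: [[0.999, 0.032, 0.015], [0.032, -0.999, 0.006], [0.015, -0.005, -1.0]]
wrist_force: [1.1, 0.4, 0.2]
gripper_width: 0.007
gripper_force: 0.0
```

```bash
python3 - <<'E'
import h
from h import *
s=r.sense();print(np.round(s['tcp_pos'],3),np.round(s['wrist_force'],1))
c=r.capture('scene');C=cam(c);im=c['img'];save('s4',im)
a=np.radians(BH);B=np.array([[np.cos(a),-np.sin(a)],[np.sin(a),np.cos(a)]])
# predicted outline of stack tops with the tray shut, and mean brown fraction
P0=PAD+B@[.165,0]
def pw(x,y,z): return proj(C,[*(P0+B@[x,y]),z])
hsv=cv2.cvtColor(im,cv2.COLOR_RGB2HSV)
for n,x,y,z in [('top',-.031,0,.072),('topL',-.031,.045,.072),('topR',-.031,-.045,.072),('l2a',.03,.031,.052),('l2b',.03,-.031,.052),('l1',.032,0,.032),('panel',-.101,0,.05),('panelL',-.101,.06,.05)]:
    p=pw(x,y,z).round().astype(int);print(n,p,im[p[1],p[0]],hsv[p[1],p[0]])
t=r.capture('top');T=cam(t);h.SAT=130;roi=np.zeros(im.shape[:2],np.uint8);roi[195:285,335:395]=1
ti=t['img'];save('t4',ti)
m=((ti[...,0]<75)&(ti[...,0].astype(int)>ti[...,2]*2)).astype(np.uint8)
for z in(.05,):
    for p in [(x,y) for x in (0,)for y in(0,)]: pass
print('panel px top',proj(T,[*(P0+B@[-.107,0]),.05]),proj(T,[*(PAD+B@[-.107,0]),.05]))
E
```

```text
[ 0.498 -0.007  0.175] [1.1 0.4 0.2]
top [238 253] [112 108 100] [ 20  27 112]
topL [246 264] [113 108  99] [ 19  32 113]
topR [230 243] [112 108 101] [ 19  25 112]
l2a [224 275] [112 108 102] [ 18  23 112]
l2b [213 260] [114 110 101] [ 21  29 114]
l1 [218 272] [110 105  98] [ 18  28 110]
panel [260 248] [120  95  70] [ 15 106 120]
panelL [271 262] [128 109  82] [ 18  92 128]
panel px top [257.85085499 180.37760042] [259.11833005 228.46740771]
```

```bash
python3 - <<'E'
from h import *
for cur,ref,roi in (('s4','scene0',(205,300,165,280)),('t4','top0',(118,185,228,290))):
    a=cv2.imread(f'pics/{cur}.png').astype(int);b=cv2.imread(f'pics/{ref}.png').astype(int)
    y0,y1,x0,x1=roi;d=(a-b)[y0:y1,x0:x1]
    v=d[...,0]  # blue drop = brown stick
    v=cv2.blur(v.astype(np.float32),(3,3))
    print(cur,'rows step');
    for y in range(0,v.shape[0],4): print(y0+y,' '.join('%3d'%k for k in v[y,::4]))
E
```

```text
s4 rows step
205   6   6   6   5   6   6   5   7   6   6   5   3   4   5   5   5   4   8   6   8   5   7   6   7   6 -26 -44 -44 -30
209   7   7   8   7   6   5   5   6   5   5   4   5   5   5   6   5   4   6   6   6   7   6   8   7   5   7 -20 -32 -31
213   7   6   6   6   8   5   4   4   4   5   6   4   5   4   4   6   4   5   5   7   7   7   7   6   7   7  13 -17 -29
217   5   5   5   6   3   5   3   4   5   5   6   5   3   4   3   6   5   5   4   5   7   8   6   8   7   6  15   9 -29
221   4   4   4   4   5   5   3   5   6   3   3   4   5   4   4   5   4   6   5   2   7   6   6   6   6   7   6  17   6
225   6   4   5   6   2   5   5   4   4   6   5   5   4   5   5   2   6   6   4   6   6   7   6   7   6   6   6   7  10
229   6   1   5   4   4   5   5   3   5   5   5   5   5   6   6   6   7   7   5   4   6   6   6   7   7   8   7   6   7
233   5   3   3   6   4   5   3   5   5   5   5   4   6   7   5   6   5   6   6   3   5   5   7   6   6   7   7   6   7
237   7   2   1   5   4   5   4   5   5   6   6   7   7   6   6   6   7   6   5   6   5   3   5   8   6   6   6   7   7
241   7
[... 2261 characters left out ...]
  -3   1   0   0   0
146   0   0   0  -1 -10  -9  -9  -9  -9  -9  -9  -5   0   0   0   0
150   0   0   0   0  -3  -9  -2  -1   0  -6  -9   0   1   0   1   0
154   0   0   0   0  -2 -10  -2  -2  -1  -7  -9  -2   0   1   1   0
158   0   0   0  -1  -9  -9  -9 -10  -9 -10  -9  -9   0   1   0   0
162   0   0   0   0 -10 -10 -10 -10 -10  -9 -10  -9   0   1   0   0
166   0   0   0   1 -15 -23 -15 -14 -14 -20 -24 -10   0   0   1   0
170   0   0   0   0   0   0   0   0   0   0   1   0   1   0   0   0
174   0  -1   0   0   0   0   0   0   0   0   0   0   1   0   0  -1
178   0   0   1  -1  -7 -27 -32 -17  -2   0   0   0   0   0   0   1
182   0   0  -1   5   0   1   3   5   9  11   1  -1   2   1   0   0
```

The difference image shows the # pattern intact under the roof. Last check: stack position on the tray and where the awl lies.

```bash
python3 - <<'E'
from h import *
t=r.capture('top');T=cam(t);im=t['img'];a0=cv2.imread('pics/top0.png')[...,::-1].astype(int)
a=np.radians(BH);B=np.array([[np.cos(a),-np.sin(a)],[np.sin(a),np.cos(a)]]);P0=PAD+B@[.165,0]
for n,x,y,z in [('top near',-.041,0,.072),('top far',-.021,0,.072),('l1 far near',.022,0,.032),('l1 far far',.042,0,.032),('l2a',0,.031,.052),('l2b',0,-.031,.052)]: print(n,proj(T,[*(P0+B@[x,y]),z]).round(1))
d=cv2.GaussianBlur((im.astype(int)-a0)[...,2].astype(np.float32),(3,3),0)
print('col 255',[(y,int(d[y,255])) for y in range(134,186)])
print('row 152',[(x,int(d[152,x])) for x in range(238,278)])
hsv=cv2.cvtColor(im,cv2.COLOR_RGB2HSV)
m=((im[...,0]<int(60))&(hsv[...,1]>170)&(hsv[...,0]<16)).astype(np.uint8);R=np.zeros_like(m);R[195:280,340:390]=1
ref=np.zeros_like(m)
m=cv2.morphologyEx(m*R,cv2.MORPH_OPEN,np.ones((3,3)))
for k in cv2.findContours(m,0,2)[0]:
    if cv2.contourArea(k)>30: print('dark on cork',cv2.boundingRect(k),cv2.contourArea(k))
g=((hsv[...,1]<90)&(im[...,0]>45)).astype(np.uint8)*R
for k in cv2.findContours(g,0,2)[0]:
    if 15<cv2.contourArea(k)<400: print('blade?',cv2.boundingRect(k),onz(T,np.array(cv2.minAreaRect(k)[0]),.021).round(3))
E
```

```text
top near [257.1 159.8]
top far [256.9 154.1]
l1 far near [257.1 145.9]
l1 far far [257.  140.5]
l2a [248.  150.4]
l2b [266.  149.8]
col 255 [(134, 0), (135, 1), (136, 1), (137, 0), (138, 0), (139, 0), (140, 0), (141, -2), (142, -7), (143, -9), (144, -9), (145, -9), (146, -9), (147, -9), (148, -7), (149, -3), (150, 0), (151, 0), (152, 0), (153, 0), (154, -1), (155, -5), (156, -8), (157, -9), (158, -9), (159, -10), (160, -10), (161, -10), (162, -10), (163, -9), (164, -10), (165, -15), (166, -19), (167, -10), (168, -1), (169, 1), (170, 0), (171, 0), (172, 0), (173, 0), (174, 0), (175, 0), (176, -3), (177, -14), (178, -25), (179, -24), (180, -17), (181, -4), (182, 7), (183, 7), (184, -8), (185, -37)]
row 152 [(238, 1), (239, 0), (240, 0), (241, 1), (242, 1), (243, 1), (244, -1), (245, -6), (246, -9), (247, -9), (248, -10), (249, -9), (250, -8), (251, -4), (252, -1), (253, 0), (254, 1), (255, 0), (256, 0), (257, 1), (258, 1), (259, 0), (260, 0), (261, 0), (262, 0), (263, -3), (264, -7), (265, -9), (266, -9), (267, -10), (268, -9), (269, -5), (270, -1), (271, 0), (272, 0), (273, 0), (274, 0), (275, 1), (276, 1), (277, 0)]
dark on cork (359, 233, 11, 29) 212.5
blade? (364, 202, 5, 29) [ 0.524 -0.376  0.021]
blade? (340, 195, 5, 62) [ 0.491 -0.29   0.021]
```

```bash
python3 -c "
from h import *
print(r.finish_job())"
```

```text
the job is handed in; nothing more can be done
None
```

I handed the job in: the awl pressed the catch and is back on the cork, all five sticks are stacked crosswise on the tray, and the tray is pushed shut and holding. The last camera check showed the stack still standing under the roof, about 3–4 mm nearer the front than I had aimed for but within tolerance. The hand-in returned no verdict, so I don't know how it was judged.

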